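# Load two test cassettes into the spring magazine

## Task

Load both white test cassettes into the spring magazine, one after the other: lay each on the spring follower (the second on top of the first), press it down just below the two steel lips and slide it in under them until it meets the back stop. Press and push only as hard as the spring needs, without ramming anything, and leave everything else on the worktop where it is.

Things in the scene. Friction and masses are not known exactly. Their poses are not given: they have to be found in the camera images.
- magazine: Magazine on a fixed grey bed plate, 124 x 70 mm. Origin: on the worktop, under the middle of its well; +x = loading direction. Open in front; back stop at x = 35 mm: a loaded cassette is centred at x = y = 0. Two steel lips over the sides of the 29.5 mm well from x = 20 mm, turned-up lead-ins (2 mm higher) from x = 12; before x = 12 its walls lie 26 mm below the lips. Over 30 N on a cassette (all its contacts added) is forcing.
- screw (a point): Height screw under the middle of the magazine's well. The black head with well, lips and follower is clamped on it at a height that is set anew each time and not reported: undersides of the lips 66 to 106 mm above the worktop. Feel for it: the unloaded follower's top, later the top of the loaded cassette, lies level with the lips' undersides. The point marks the screw's foot, 8 mm above the worktop.
- follower (a joint): Travel in m of the follower, a grey plate 66 x 28 mm on springs in the well: 0 = up, level with the undersides of the lips; grows as it is pressed down; 0.010 per loaded cassette; stops dead at 0.0235. Its spring presses up with 5 N at 0, 7.5 N at 0.010, 10 N at 0.020; damped, 0.6 N more per 10 mm/s. Cassettes slide easily on it, on each other and under the lips (friction about 0.25).
- cassette_1: White flat plastic test cassette, 70 x 28 x 10 mm, about 25 g (17 to 35), same shape end for end, so either end may go in first. Origin: centre of its underside; x along its length, y across, z up through the side with the window. Starts lying flat on the worktop, window up, long axis within 35 degrees of straight ahead. Grip it across its 28 mm width, at or a little behind mid length.
- cassette_2: White flat plastic test cassette, 70 x 28 x 10 mm, about 25 g (17 to 35), same shape end for end, so either end may go in first. Origin: centre of its underside; x along its length, y across, z up through the side with the window. Starts lying flat on the worktop, window up, long axis within 35 degrees of straight ahead. Grip it across its 28 mm width, at or a little behind mid length.
- vial_1: Bystander: capped glass vial, 27 mm wide, 66 mm tall, standing; origin at the centre of its foot.
- beaker: Bystander: glass beaker, 54 mm wide, 70 mm tall, standing; origin at the centre of its foot.
- tweezers: Bystander: steel tweezers, 118 x 12 x 8 mm, lying; origin under the middle.
- ph_tester: Bystander: yellow pocket tester, 186 x 36 x 23 mm, lying; origin under the middle.
Not all that is in view belongs to the job. Leave any black look-alike of the cassette_2 alone.

How it is judged:
By the outcome, as a careful person would: the job done as asked, in the order asked, and still so for the second after the job is handed in, with the robot touching nothing.
It also fails if it takes over 64 s, if anything falls off the work surface, if the arm or the gripper's body presses on something with over 40 N, if the wrist force passes 120 N, or if a joint passes its speed limit or range.

## Robot

A 6-joint arm with a two-finger parallel gripper is mounted at the origin on a cart in front of the work surface, level with it; the furniture and walls round the work are solid. World frame = base frame: x ahead of the robot, y to its left, z up, the work surface at z = 0. Lengths are in mm, angles in rad, forces in N, time in s.
With the tool pointing down it reaches from about 275 to 1000 mm from the base axis. Payload 8.4 kg.
Tool frame: the origin (TCP) lies between the finger pads; the fingertips stand 22 mm ahead of it and the grasp point (between the pads) lies 3 mm ahead of it; z points along the fingers, y is the line along which they close (so a half turn about z gives the same grasp; the last joint's range is limited). The gripper opens to 85 mm and grips with 20 to 120 N. Pads are 22 mm wide; open, the fingers measure 114 mm over their backs; the gripper's body (76 mm by 85 mm) begins 54 mm behind the grasp point. The pads swing forward as they close: fully open they stand 13 mm farther back than shut.
Start: joints at [1.11, 0.353, 1.633, -0, 1.155, -0.002], TCP at [276.794, 560.369, 253.281] pointing down, gripper open.
Joint ranges: [-2.63, 2.63], [-0.92, 2.1], [0.06, 2.66], [-1.3, 4.44], [0, 2.69], [-3.02, 3.02]. Speed limits (rad/s): [2.22, 2.22, 2.79, 3.14, 3.14, 3.14].

## Interface

Orientations are given as [roll, pitch, yaw] about the fixed x, y, z axes, in that order (R = Rz(yaw) Ry(pitch) Rx(roll)).
In Python, from rig import r, grab_frame gives the robot as it stands.
- The arm moves only by the shell command python3 -m inch 'ROWS' [FORCE]. ROWS is JSON, a list of rows, each a list of 7 numbers: the turn, a rotation vector about the tool's x, y, z as a fraction of full scale, then the shift along the tool's x, y, z as a fraction of full scale, then the closure, from 0 (fully open) to 1 (shut). In form: [[rx, ry, rz, dx, dy, dz, fingers], ...]. A call has 1 to 8 rows; each row shifts and turns the commanded pose from where the row before left it, along the tool's axes as they then stand; what a row does not reach is not made up. Full scale, the value 1, is 2.5 cm for a shift and pi rad for a turn. A row lasts 1/12 s, in which the tool goes at most 41.7 mm and 7.16 degrees, less where a joint would pass 70% of its speed; a pose out of reach is approached as far as the arm can. A call with a number of a shift or a turn outside -1 to 1 is refused whole. A call with a gripper value outside its range is refused whole. The fingers move at their own pace and stop on an object; FORCE is the grip in N (left out, the last holds). Time passes only in rows, so rows that do not move let the fingers close. It gives the time, the measured TCP pose, the force, the opening and the grip force at its end, in the units of the state.
- r.sense(): the state, without advancing time (a new reading comes with each control period).
- grab_frame(name): name is "scene" or "top" or "wrist"; returns a dict with "pixels" (400x640x3 uint8, red, green, blue), "z_map" (400x640 float32, mm along the optical axis (not along the pixel's ray), 0 where there is no reading), "vertical_fov" (degrees; the focal length in pixels is half the picture's height over the tangent of half this angle, whatever the lens; pixels are square), "cx", "cy" (the principal point, pixels), "dist" ([k1, k2, p1, p2, k3] as OpenCV has them; the pictures are not rectified), "cam_to_world" (4x4, takes a point from camera to world coordinates). Camera axes: x right, y down, z forward; pixel columns grow to the right and rows downward; lengths in mm; the calibration is good to about 2 mm. A picture is of the moment at which its call begins.
- r.sign_off(): hands the job in; it is judged then, once.
The state is a dict: "clock": time; "qpos": joint angles; "qvel": joint speeds; "joint_efforts": joint torques, N m; "eef_pos": TCP position; "tcp_rot": TCP orientation; "contact_force": force on the tool from outside, world axes, zero at the start; "wrist_torque": the same for the moment, N m; "opening": opening from 0.0 (shut) to 1.0 (fully open); "grasp_force": force on a finger pad.
Only numpy, scipy, OpenCV 4.12 (cv2) and the standard library are available. Lean on these libraries where they do the work, as an engineer would, in place of code of your own. Each camera call takes 0.05 s, during which the arm holds its last target. There are 200 camera calls.

## Working session

There is one attempt and no reset: what is moved stays moved. The work goes in short steps, Python scripts to look and compute and a shell command to move; the robot and the scene stay as the last step left them, time stands still between calls to the robot, and variables do not carry over. Pictures are saved under pics/ and viewed, at most 10 in all, crops included, and the job is handed in when it is done.

```bash
ls; mkdir -p pics
cat > h.py <<'E'
import numpy as np, cv2
from rig import r, grab_frame
def K(f):
    F=200/np.tan(np.radians(f["vertical_fov"])/2)
    return np.array([[F,0,f["cx"]],[0,F,f["cy"]],[0,0,1.]])
def rays(f,uv):
    p=cv2.undistortPoints(np.array(uv,float).reshape(-1,1,2),K(f),np.array(f["dist"],float)).reshape(-1,2)
    return np.c_[p,np.ones(len(p))]
def plane(f,uv,z):
    T=np.array(f["cam_to_world"]);d=rays(f,uv)@T[:3,:3].T;o=T[:3,3]
    return o+d*((z-o[2])/d[:,2])[:,None]
def depth(f,uv):
    T=np.array(f["cam_to_world"]);uv=np.array(uv).astype(int).reshape(-1,2)
    p=rays(f,uv)*f["z_map"][uv[:,1],uv[:,0]][:,None]
    return p@T[:3,:3].T+T[:3,3]
def save(n,im): cv2.imwrite(f"pics/{n}.png",im[:,:,::-1])
E
python3 - <<'E'
from h import *
s=r.sense();print(s)
for n in("scene","top"):
    f=grab_frame(n);save(n,f["pixels"]);print(n,np.round(f["cam_to_world"],3).tolist(),f["vertical_fov"],f["dist"])
E
```

```text
pics
{'clock': 0.0, 'qpos': array([ 1.10958195e+00,  3.53670720e-01,  1.63413953e+00,  1.02732888e-05,
        1.15514691e+00, -2.38962597e-03]), 'qvel': array([ 2.01709180e-03, -2.02679688e-03, -1.37572820e-04, -4.30950987e-04,
       -4.24320210e-05, -2.58534549e-04]), 'joint_efforts': array([-9.93528702e-04, -6.05264997e+01, -3.42057753e+01, -6.74699277e-05,
        9.64831183e-03, -1.18053893e-05]), 'eef_pos': array([276.60814638, 559.97530635, 252.54522979]), 'tcp_rot': array([-3.14022817e+00, -1.26535367e-05,  2.68276374e+00]), 'contact_force': array([0.03710148, 1.02782123, 0.46299059]), 'wrist_torque': array([-0.00737686,  0.00851277,  0.02576596]), 'grasp_force': 0.0, 'opening': 1.002603376848574}
scene [[0.761, -0.443, 0.474, 12.332], [-0.649, -0.507, 0.568, -741.208], [-0.011, -0.74, -0.673, 825.871], [0.0, 0.0, 0.0, 1.0]] 50.0625335100554 [0.03886736 0.         0.         0.         0.        ]
top [[-0.476, -0.842, 0.253, 258.145], [-0.879, 0.458, -0.129, 18.153], [-0.007, -0.284, -0.959, 1201.51], [0.0, 0.0, 0.0, 1.0]] 54.774410882938575 [-0.0611641  0.         0.         0.         0.       ]
```

View pics/scene.png

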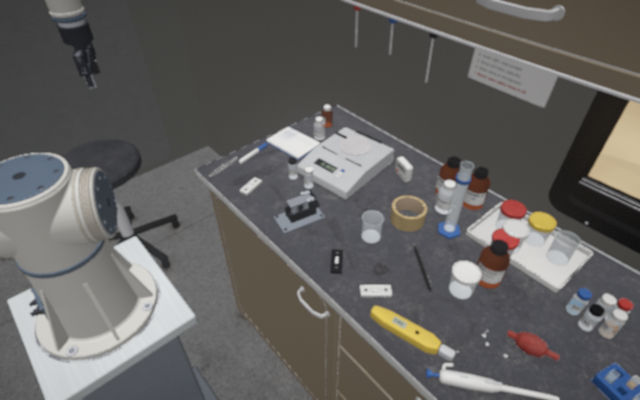

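View pics/top.png

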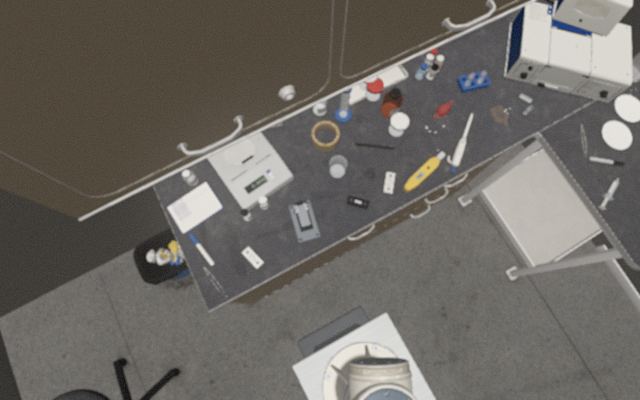

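The scene view shows white flat cassettes at (376,291) and (251,186). In the top view they are at (390,182) and (253,258). The black look-alike is at scene (336,260) / top (357,202) and the magazine is at scene (300,212) / top (304,222). The two white ones fit the description; I'll confirm them in a crop and measure.

Run:
```python
from h import *
f=grab_frame("scene");g=grab_frame("top")
crops=[]
for fr,pts,nm in((f,[(376,291),(251,186)],"scene"),(g,[(390,182),(253,258)],"top")):
    im=fr["pixels"]
    for p in pts:
        x,y=p;sub=im[y-25:y+25,x-25:x+25]
        crops.append(cv2.resize(sub,(250,250),interpolation=cv2.INTER_CUBIC))
        m=(sub.min(2)>135).astype(np.uint8)
        cs,_=cv2.findContours(m,cv2.RETR_EXTERNAL,cv2.CHAIN_APPROX_NONE)
        c=max(cs,key=cv2.contourArea).reshape(-1,2)+[x-25,y-25]
        P=plane(fr,c,10)[:,:2].astype(np.float32)
        print(nm,p,cv2.minAreaRect(P),"depth z",depth(fr,[c.mean(0)])[0].round(1))
for fr,p,nm in((f,(300,212),"scene"),(g,(304,222),"top")):
    x,y=p;sub=fr["pixels"][y-30:y+30,x-35:x+35]
    crops.append(cv2.resize(sub,(375,320),interpolation=cv2.INTER_CUBIC))
    q=[(u,v) for v in range(y-30,y+30) for u in range(x-35,x+35)]
    D=depth(fr,q);a=(D[:,2]>5)&(D[:,2]<15); b=(D[:,2]>30)
    print(nm,"bed",cv2.minAreaRect(D[a,:2].astype(np.float32)),"head",D[b].min(0).round(),D[b].max(0).round(),D[b].mean(0).round(1))
row1=np.hstack([crops[0],crops[1],crops[2]]);row2=np.hstack(crops[4:6])
save("crop",np.vstack([row1,row2]))
```

```text
scene (376, 291) ((492.31884765625, -378.4530029296875), (33.02708435058594, 73.60517120361328), 49.233680725097656) depth z [ 492.3 -377.5    8.7]
scene (251, 186) ((485.6423034667969, 119.32693481445312), (76.86663818359375, 33.609703063964844), 16.9351806640625) depth z [483.7 118.1  12.4]
top (390, 182) ((494.2978210449219, -377.5224914550781), (32.63450622558594, 73.97698974609375), 49.41486740112305) depth z [ 493.6 -376.9   12.7]
top (253, 258) ((487.25555419921875, 120.42855834960938), (74.00517272949219, 32.3657341003418), 15.777260780334473) depth z [487.8 120.6  11.1]
scene bed ((536.0296630859375, -53.2708740234375), (202.48094177246094, 194.6173553466797), 55.415260314941406) head [  12. -741.   30.] [658. -30. 826.] [512.8 -99.5  76.5]
top bed ((513.162109375, -73.8447265625), (215.6979522705078, 191.0902862548828), 61.71894836425781) head [ 258. -105.   30.] [ 642.   18. 1202.] [512.2 -73.3 108.6]
```

View pics/crop.png

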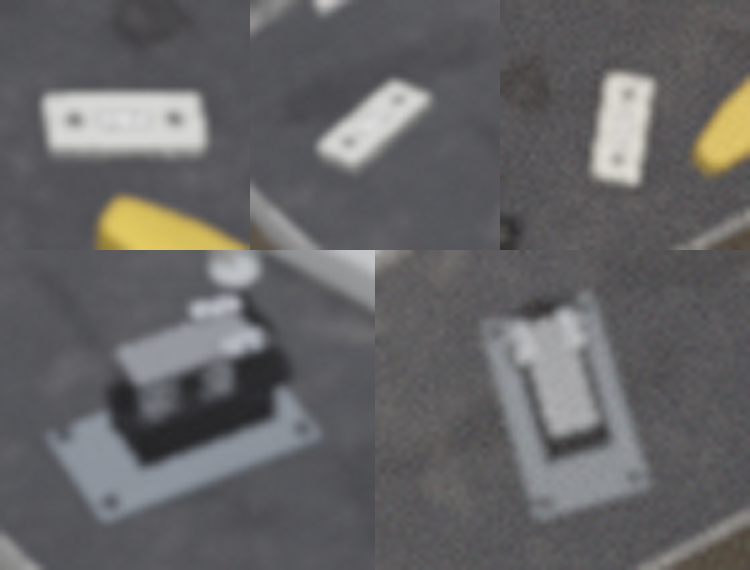

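Both white cassettes are confirmed, with windows up (crop: top left and middle). The magazine has its lips at the far end. I'll start with the nearer cassette at (487,120) and move to it with its yaw.

```bash
cat >> h.py <<'E'
def rem(x,y,z,yaw,n=8):
    s=r.sense();p=s["eef_pos"];Y=s["tcp_rot"][2];d=np.array([x,y,z])-p
    dy=(yaw-Y+np.pi)%(2*np.pi)-np.pi
    for nm,A in(("now",Y),("after turn",yaw)):
        a=d[0]*np.cos(A)+d[1]*np.sin(A);b=d[0]*np.sin(A)-d[1]*np.cos(A)
        print(nm,"full scale total:",np.round(np.array([a,b,-d[2]])/25,3),"rz",round(-dy/np.pi,4),"rows>=",round(np.abs([a,b,d[2]]).max()/25,1))
    print("t",round(s["clock"],2),p.round(1),s["tcp_rot"].round(3),s["contact_force"].round(1),round(s["opening"],3),round(s["grasp_force"],1))
E
python3 -m inch '[[0,0,-0.0394,-0.5,-0.85,0,0.4],[0,0,-0.0394,-0.5,-0.85,0,0.4],[0,0,-0.0394,-0.5,-0.85,0,0.4],[0,0,-0.0394,-0.5,-0.85,0,0.4],[0,0,-0.0394,-0.5,-0.85,0,0.4],[0,0,-0.0394,-0.5,-0.85,0,0.4]]' 30
python3 - <<'E'
from h import *
rem(440,110,250,3.426)
f=grab_frame("top")
c=np.array([(482,318),(592,290),(650,485),(538,520)],float)
uv=np.c_[(c[:,0]-375)/5.357+304-35,(c[:,1]-250)/5.333+222-30]
P=plane(f,uv,8);print(P.round(1).tolist(),P.mean(0).round(1))
for a,b in((0,1),(1,2),(2,3),(3,0)):
    e=P[b]-P[a];print(np.hypot(*e[:2]).round(1),np.degrees(np.arctan2(e[1],e[0])).round(1))
for u in((245,215),(264,203),(338,167),(325,135),(357,202)): print(u,plane(f,[u],20)[0].round())
T=np.array(grab_frame("wrist")["cam_to_world"]);print(T.round(2).tolist())
E
```

```text
clock: 0.7
eef_pos: [330.6, 424.8, 253.2]
tcp_rot: [-3.141, -0.0, -2.851]
contact_force: [0.7, 0.5, -0.2]
opening: 0.602
grasp_force: 0.0
now full scale total: [ -0.583 -13.318   0.129] rz 0.002 rows>= 13.3
after turn full scale total: [ -0.666 -13.315   0.129] rz 0.002 rows>= 13.3
t 0.7 [330.6 424.8 253.2] [-3.141 -0.    -2.851] [ 0.7  0.5 -0.2] 0.602 0.0
[[582.2, -56.7, 8.0], [566.2, -122.8, 8.0], [445.3, -96.3, 8.0], [458.2, -29.1, 8.0]] [513.  -76.2   8. ]
68.0 -103.6
123.8 167.6
68.4 79.1
127.0 -12.6
(245, 215) [616.  81.  20.]
(264, 203) [622.  11.  20.]
(338, 167) [ 616. -255.   20.]
(325, 135) [ 736. -273.   20.]
(357, 202) [ 484. -250.   20.]
[[-0.3, 0.91, 0.28, 260.74], [0.95, 0.29, 0.09, 399.17], [-0.0, 0.3, -0.95, 374.52], [0.0, 0.0, 0.0, 1.0]]
```

```bash
python3 -m inch '[[0,0,0,-0.22,-1,0.2,0.4],[0,0,0,-0.22,-1,0.2,0.4],[0,0,0,-0.22,-1,0.2,0.4],[0,0,0,-0.22,-1,0.2,0.4],[0,0,0,-0.22,-1,0.2,0.4],[0,0,0,-0.22,-1,0.2,0.4],[0,0,0,-0.22,-1,0.2,0.4],[0,0,0,-0.22,-1,0.2,0.4]]'
python3 -m inch '[[0,0,0,-0.22,-1,0.2,0.4],[0,0,0,-0.22,-1,0.2,0.4],[0,0,0,-0.22,-1,0.2,0.4],[0,0,0,-0.22,-1,0.2,0.4],[0,0,0,-0.22,-1,0.2,0.4],[0,0,0,0,0,0,0.4],[0,0,0,0,0,0,0.4]]'
cat >> h.py <<'E'
def cass(f,near,z=10,thr=140,name=None):
    im=f["pixels"];m=((im.min(2)>thr)).astype(np.uint8);m=cv2.morphologyEx(m,cv2.MORPH_CLOSE,np.ones((9,9)))
    cs,_=cv2.findContours(m,cv2.RETR_EXTERNAL,cv2.CHAIN_APPROX_NONE)
    best=None
    for c in cs:
        if cv2.contourArea(c)<300: continue
        P=plane(f,c.reshape(-1,2),z)[:,:2];R=cv2.minAreaRect(P.astype(np.float32))
        d=np.hypot(*(np.array(R[0])-near))
        if best is None or d<best[0]: best=(d,R,cv2.boundingRect(c))
    (cx,cy),(w,h),a=best[1]; a=a if w>h else a+90
    a=(a+90)%180-90
    print("centre",round(cx,1),round(cy,1),"size",round(w,1),round(h,1),"deg",round(a,1),"px",best[2])
E
python3 - <<'E'
from h import *
f=grab_frame("wrist");save("w1",f["pixels"]);rem(487,120,100,3.426)
for t in(130,160,190): cass(f,(487,120),10,t)
E
```

```text
clock: 1.47
eef_pos: [429.4, 246.0, 213.1]
tcp_rot: [3.141, 0.0, -2.86]
contact_force: [0.6, 1.1, 0.6]
opening: 0.6
grasp_force: 0.0
clock: 2.05
eef_pos: [490.7, 133.8, 187.9]
tcp_rot: [3.141, -0.001, -2.862]
contact_force: [0.6, 0.5, -0.2]
opening: 0.598
grasp_force: 0.0
now full scale total: [ 0.292 -0.519  3.525] rz -0.0011 rows>= 3.5
after turn full scale total: [ 0.294 -0.518  3.525] rz -0.0011 rows>= 3.5
t 2.1 [490.4 134.5 188.1] [ 3.141 -0.    -2.861] [-0.7 -0.7  0.4] 0.601 0.0
centre 487.3 119.5 size 70.2 27.9 deg 16.1 px (296, 139, 28, 67)
centre 486.7 119.4 size 69.1 27.7 deg 16.1 px (296, 139, 28, 66)
centre 486.7 119.6 size 69.1 27.3 deg 16.1 px (296, 139, 28, 66)
```

View pics/w1.png

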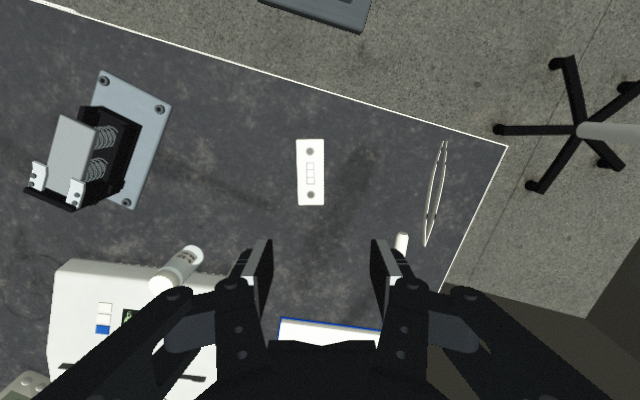

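The wrist view shows the cassette at px (310,172), measuring 70 × 28 mm, so the position is trustworthy. The magazine is at px (100,140). I'll descend and grip 8 mm behind the middle.

Run:
```python
from h import *
rem(479.3,117.3,26,3.4226)
f=grab_frame("wrist");im=f["pixels"]
q=[(u,v) for v in range(60,225) for u in range(10,190)]
D=depth(f,q);C=np.array([im[v,u] for u,v in q]).astype(int)
k=(D[:,2]>55)&(D[:,2]<130)&(np.abs(D[:,0]-510)<90)&(np.abs(D[:,1]+75)<70)
h,e=np.histogram(D[k,2],bins=np.arange(55,131,3));print(dict(zip(e,h)))
```

```text
now full scale total: [ 0.618 -0.537  6.485] rz -0.0 rows>= 6.5
after turn full scale total: [ 0.618 -0.537  6.485] rz -0.0 rows>= 6.5
t 2.1 [490.4 134.5 188.1] [ 3.141 -0.    -2.861] [-0.7 -0.7  0.4] 0.601 0.0
{np.int64(55): np.int64(53), np.int64(58): np.int64(52), np.int64(61): np.int64(84), np.int64(64): np.int64(304), np.int64(67): np.int64(2596), np.int64(70): np.int64(731), np.int64(73): np.int64(398), np.int64(76): np.int64(194), np.int64(79): np.int64(0), np.int64(82): np.int64(0), np.int64(85): np.int64(0), np.int64(88): np.int64(0), np.int64(91): np.int64(0), np.int64(94): np.int64(0), np.int64(97): np.int64(0), np.int64(100): np.int64(0), np.int64(103): np.int64(0), np.int64(106): np.int64(0), np.int64(109): np.int64(0), np.int64(112): np.int64(0), np.int64(115): np.int64(0), np.int64(118): np.int64(0), np.int64(121): np.int64(0), np.int64(124): np.int64(0), np.int64(127): np.int64(0)}
```

```bash
python3 -m inch '[[0,0,0,0.1,-0.09,0.95,0.4],[0,0,0,0.1,-0.09,0.95,0.4],[0,0,0,0.1,-0.09,0.95,0.4],[0,0,0,0.1,-0.09,0.95,0.4],[0,0,0,0.1,-0.09,0.95,0.4],[0,0,0,0.118,-0.087,0.95,0.4],[0,0,0,0,0,0.5,0.4],[0,0,0,0,0,0.25,0.4]]'
python3 -m inch '[[0,0,0,0,0,0,0.4],[0,0,0,0,0,0,0.5]]'
python3 - <<'E'
from h import *
rem(479.3,117.3,24,3.4226)
E
```

```text
clock: 2.82
eef_pos: [478.0, 117.8, 25.5]
tcp_rot: [3.141, -0.002, -2.857]
contact_force: [-0.0, 0.2, -0.2]
opening: 0.6
grasp_force: 0.0
clock: 2.98
eef_pos: [479.6, 117.8, 27.5]
tcp_rot: [3.142, 0.0, -2.857]
contact_force: [0.5, -0.3, 0.5]
opening: 0.505
grasp_force: 0.0
now full scale total: [ 0.016 -0.016  0.138] rz 0.0011 rows>= 0.1
after turn full scale total: [ 0.016 -0.016  0.138] rz 0.0011 rows>= 0.1
t 2.98 [479.6 117.8  27.5] [ 3.142  0.    -2.857] [ 0.5 -0.3  0.5] 0.505 0.0
```

```bash
python3 -m inch '[[0,0,0,0,0,0.1,0.55],[0,0,0,0,0,0,0.62],[0,0,0,0,0,0,0.7],[0,0,0,0,0,0,0.75],[0,0,0,0,0,0,0.8],[0,0,0,0,0,0,0.8],[0,0,0,0,0,0,0.8],[0,0,0,0,0,0,0.8]]' 40; python3 -m inch '[[0,0,0,0,0,0,0.8]]'
```

```text
clock: 3.65
eef_pos: [479.9, 117.3, 25.4]
tcp_rot: [3.141, 0.001, -2.858]
contact_force: [-1.7, 1.1, 5.6]
opening: 0.31
grasp_force: 39.4
clock: 3.73
eef_pos: [480.0, 117.3, 25.5]
tcp_rot: [3.141, 0.002, -2.858]
contact_force: [-1.5, 1.5, 6.4]
opening: 0.314
grasp_force: 39.4
```

```bash
python3 -m inch '[[0,0,0,0,0,-0.3,0.8],[0,0,0,0,0,-1,0.8],[0,0,0,0,0,-1,0.8],[0,0,0,0,0,-1,0.8],[0,0,0.039,0,-0.6,-1,0.8],[0,0,0.039,0.2,-0.8,-1,0.8],[0,0,0.039,0.2,-1,-0.7,0.8],[0,0,0.039,0.2,-1,0,0.8]]'
python3 -m inch '[[0,0,0,0.2,-0.8,0,0.8],[0,0,0,0.1,-0.5,0,0.8],[0,0,0,0,0,0,0.8],[0,0,0,0,0,0,0.8]]'
python3 - <<'E'
from h import *
f=grab_frame("wrist");save("w2",f["pixels"]);np.savez("w2.npz",**{k:np.array(v) for k,v in f.items()})
rem(480,-65,150,2.923)
E
```

```text
clock: 4.4
eef_pos: [473.2, 31.7, 179.0]
tcp_rot: [3.14, 0.007, 2.93]
contact_force: [1.1, 0.9, 0.5]
opening: 0.312
grasp_force: 39.7
clock: 4.73
eef_pos: [456.7, 1.7, 175.2]
tcp_rot: [3.141, 0.001, 2.934]
contact_force: [0.1, 0.1, -0.7]
opening: 0.307
grasp_force: 39.7
now full scale total: [-1.451 -2.442  1.005] rz 0.0037 rows>= 2.4
after turn full scale total: [-1.479 -2.425  1.005] rz 0.0037 rows>= 2.4
t 4.78 [457.1   2.2 175.1] [3.141e+00 1.000e-03 2.935e+00] [-0.1 -0.2 -1.3] 0.313 39.7
```

View pics/w2.png

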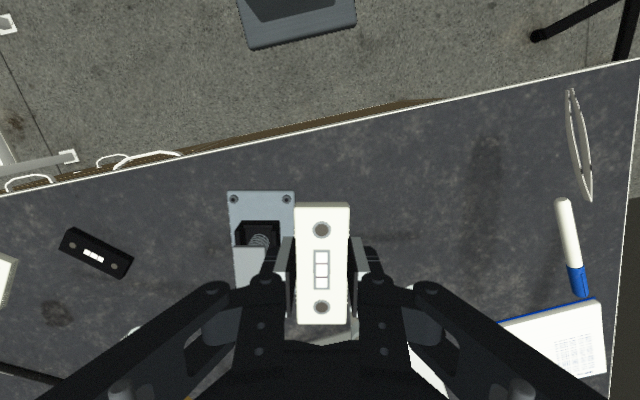

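The wrist view shows the held cassette at px (322,263), straight between the pads. The magazine is partly hidden behind the left finger, with the bed at px (262,195). I'll back off a little so that it comes into clear view.

```bash
python3 -m inch '[[0,0,0,0.6,0.7,0,0.8],[0,0,0,0.7,0.7,0,0.8],[0,0,0,0.6,0.6,0,0.8],[0,0,0,0,0,0,0.8],[0,0,0,0,0,0,0.8]]'
python3 - <<'E'
from h import *
f=grab_frame("wrist");save("w3",f["pixels"]);np.savez("w3.npz",**{k:np.array(v) for k,v in f.items()})
s=r.sense();p=s["eef_pos"];Y=s["tcp_rot"][2];rem(480,-65,150,2.923)
# held cassette
cass(f,p[:2],p[2]-15.5,185)
im=f["pixels"]
q=np.array([(u,v) for v in range(100,300) for u in range(20,290)])
D=depth(f,q);k=(D[:,2]>66)&(D[:,2]<71.5)&(np.hypot(D[:,0]-512,D[:,1]+76)<75)
print(k.sum(),np.median(D[k],0).round(1),cv2.minAreaRect(D[k,:2].astype(np.float32)))
k2=(D[:,2]>72)&(D[:,2]<90)&(np.hypot(D[:,0]-512,D[:,1]+76)<75)
print("lips",k2.sum(),q[k2].mean(0),D[k2].mean(0).round(1))
E
```

```text
clock: 5.2
eef_pos: [420.5, 62.1, 174.7]
tcp_rot: [3.141, 0.0, 2.938]
contact_force: [-0.7, -0.7, 0.0]
opening: 0.311
grasp_force: 39.7
now full scale total: [-3.336 -4.477  0.991] rz 0.0046 rows>= 4.5
after turn full scale total: [-3.4   -4.428  0.991] rz 0.0046 rows>= 4.4
t 5.25 [421.   61.5 174.8] [3.141e+00 1.000e-03 2.938e+00] [-0.2 -0.2  0.3] 0.315 39.7
centre 427.8 60.0 size 27.7 69.1 deg -11.6 px (294, 207, 56, 117)
29 [483.5 -79.8  67.9] ((483.4911804199219, -79.42662811279297), (3.3396008014678955, 8.418427467346191), 19.268081665039062)
lips 0 [nan nan] [nan nan nan]<stdin>:11: RuntimeWarning: Mean of empty slice.
  ret = um.true_divide(
```

View pics/w3.png

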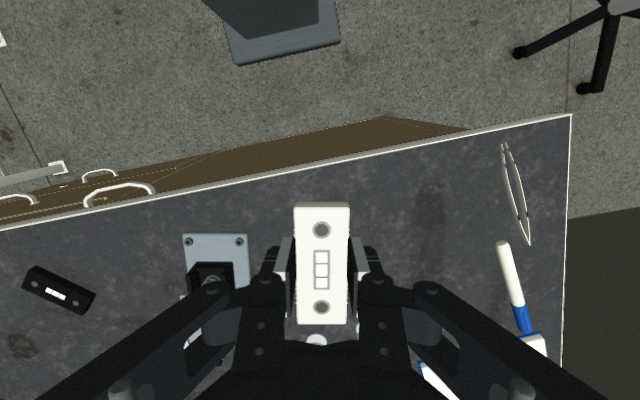

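This view shows the held cassette at px (322,263), centred 7 mm ahead of the TCP and aligned. The magazine is low in the frame at px (215,270), because image-up is toward the robot, so I need to stand beyond it instead.

```bash
python3 -m inch '[[0,0,0,-1,-0.15,0,0.8],[0,0,0,-1,-0.15,0,0.8],[0,0,0,-1,-0.15,0,0.8],[0,0,0,-1,-0.15,0,0.8],[0,0,0,-1,-0.15,0,0.8],[0,0,0,-0.4,-0.15,0,0.8],[0,0,0,0,0,0,0.8],[0,0,0,0,0,0,0.8]]'
python3 - <<'E'
from h import *
f=grab_frame("wrist");save("w4",f["pixels"]);np.savez("w4.npz",**{k:np.array(v) for k,v in f.items()})
rem(480,-65,150,2.923)
q=np.array([(u,v) for v in range(0,300) for u in range(0,290)])
D=depth(f,q);k=(D[:,2]>66)&(D[:,2]<71.5)&(np.hypot(D[:,0]-512,D[:,1]+76)<75)
print(k.sum(),np.median(D[k],0).round(1),cv2.minAreaRect(D[k,:2].astype(np.float32)),q[k].min(0),q[k].max(0))
E
```

```text
clock: 5.92
eef_pos: [547.7, 10.7, 174.0]
tcp_rot: [-3.141, -0.001, 2.934]
contact_force: [-0.7, 0.3, -1.0]
opening: 0.312
grasp_force: 39.7
now full scale total: [ 1.998 -3.525  0.963] rz 0.0038 rows>= 3.5
after turn full scale total: [ 1.956 -3.549  0.963] rz 0.0038 rows>= 3.5
t 5.97 [547.   11.  174.1] [-3.141e+00 -2.000e-03  2.935e+00] [-0.5  1.3 -0.5] 0.307 39.7
2841 [514.5 -75.5  68.5] ((519.813720703125, -76.38732147216797), (41.55896759033203, 71.85396575927734), 78.09410095214844) [184 145] [238 232]
```

View pics/w4.png

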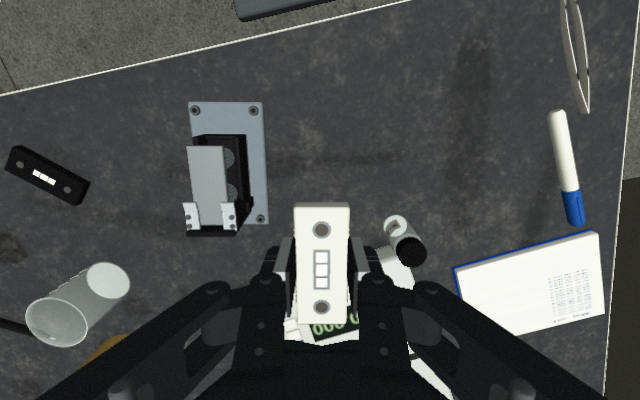

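The magazine is now clear: the follower spans px (188–228, 147–205), the lips are at px (192,215) and (229,215), and the bed is at px (188–268, 102–225). I'll measure the follower, lips and bed.

Run:
```python
from h import *
z=np.load("w4.npz");f={k:z[k] for k in z}
im=f["pixels"];c=im[95:240,180:275].astype(int)
D=depth(f,[(u,v) for v in range(95,240) for u in range(180,275)]).reshape(145,95,3)
print("follower col",im[170,205],"bed",im[115,230],"lip",im[215,192])
def rect(m,zz,nm):
    m=cv2.morphologyEx(m.astype(np.uint8),cv2.MORPH_OPEN,np.ones((2,2)))
    cs,_=cv2.findContours(m,0,1);cs=sorted(cs,key=cv2.contourArea)[::-1][:3]
    for k in cs:
        if cv2.contourArea(k)<25: continue
        P=plane(f,k.reshape(-1,2)+[180,95],zz)[:,:2].astype(np.float32);R=cv2.minAreaRect(P)
        print(nm,np.round(R[0],1),np.round(R[1],1),round(R[2],1),cv2.boundingRect(k+np.array([180,95])))
H=D[:,:,2]
b=c.min(2)
rect((H>64)&(H<71)&(b>110)&(b<200),68.5,"follower")
rect((H>68)&(b>205),70,"lip")
rect((b>85)&(H<20),8,"bed")
v=H[(np.mgrid[95:240,180:275][0]<195)&(H>64)&(b>110)];print("follower z",np.median(v),v.std())
# edges along rows: left/right of follower
for row in(155,165,175,185,195):
    l=im[row,180:240].min(1); xs=np.where((l>110)&(H[row-95,:60]>64))[0]+180
    P=plane(f,[(xs.min(),row),(xs.max()+1,row)],68.5);print(row,xs.min(),xs.max(),P[:,:2].round(1).tolist(),np.hypot(*(P[1]-P[0])[:2]).round(1))
```

```text
follower col [157 163 162] bed [136 148 153] lip [210 218 219]
follower [517.7 -75.2] [27.4 64.7] 78.1 (187, 147, 41, 79)
bed [514.4 -74.1] [ 69.5 122.8] 78.1 (189, 103, 81, 123)
follower z 68.5326948554247 27.110089928953368
155 188 222 [[489.4, -82.9], [494.9, -56.5]] 27.0
165 189 223 [[497.0, -84.8], [502.6, -58.1]] 27.3
175 190 224 [[504.8, -86.7], [510.4, -59.8]] 27.5
185 191 225 [[512.7, -88.7], [518.4, -61.5]] 27.8
195 193 226 [[521.0, -89.9], [526.6, -63.2]] 27.3
```

Run:
```python
from h import *
rem(486.5,-68.6,104,2.933)
```

```text
now full scale total: [ 1.714 -3.613  2.803] rz 0.0006 rows>= 3.6
after turn full scale total: [ 1.707 -3.616  2.803] rz 0.0006 rows>= 3.6
t 5.97 [547.   11.  174.1] [-3.141e+00 -2.000e-03  2.935e+00] [-0.5  1.3 -0.5] 0.307 39.7
```

```bash
python3 -m inch '[[0,0,0,0.3,-0.7,0,0.8],[0,0,0,0.4,-0.8,0,0.8],[0,0,0,0.4,-0.8,0.3,0.8],[0,0,0,0.3,-0.7,0.7,0.8],[0,0,0,0.2,-0.4,0.7,0.8],[0,0,0,0.107,-0.216,0.7,0.8],[0,0,0,0,0,0.4,0.8],[0,0,0,0,0,0,0.8]]'; python3 -m inch '[[0,0,0,0,0,0,0.8]]'
python3 - <<'E'
from h import *
s=r.sense();p=s["eef_pos"];rem(486.5,-68.6,94,2.933)
f=grab_frame("wrist");save("w5",f["pixels"][100:400,160:480].repeat(2,0).repeat(2,1));np.savez("w5.npz",**{k:np.array(v) for k,v in f.items()})
cass(f,p[:2],p[2]-15.5,185)
E
```

```text
clock: 6.63
eef_pos: [485.6, -68.1, 103.0]
tcp_rot: [-3.141, -0.004, 2.935]
contact_force: [-0.2, -0.7, -0.1]
opening: 0.311
grasp_force: 39.7
clock: 6.72
eef_pos: [487.5, -68.1, 104.6]
tcp_rot: [3.142, -0.001, 2.936]
contact_force: [0.3, -0.5, -0.1]
opening: 0.31
grasp_force: 39.7
now full scale total: [ 0.034 -0.028  0.425] rz 0.0008 rows>= 0.4
after turn full scale total: [ 0.034 -0.028  0.425] rz 0.0008 rows>= 0.4
t 6.72 [487.5 -68.1 104.6] [ 3.142e+00 -1.000e-03  2.936e+00] [ 0.3 -0.5 -0.1] 0.31 39.7
centre 498.7 -70.2 size 39.6 77.2 deg -13.1 px (286, 207, 72, 129)
```

View pics/w5.png

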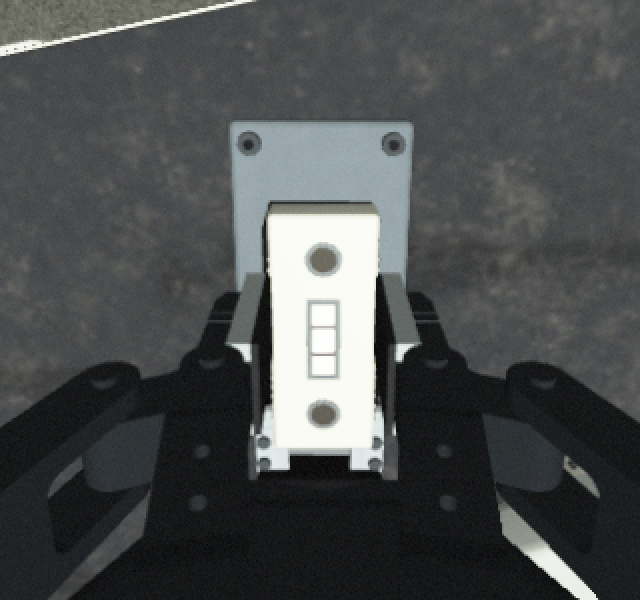

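The held cassette sits at crop centre x≈322. The lip screws are at crop (264,442) and (376,442), and the bed screws at (249,143) and (394,143). I'll check the lateral alignment numerically.

Run:
```python
from h import *
z=np.load("w5.npz");f={k:z[k] for k in z};im=f["pixels"]
a=np.radians(-11.95);u=np.array([np.cos(a),np.sin(a)]);n=np.array([-np.sin(a),np.cos(a)]);o=np.array([518.3,-75.3])
def loc(P): d=np.atleast_2d(P)[:,:2]-o;return np.c_[d@u,d@n].round(2)
print("cx",f["cx"],"TCP",loc(np.array([487.5,-68.1])))
g=im.min(2).astype(float)
for row in(215,235,255,270,300,310):
    l=g[row,280:365];on=np.where(l>170)[0];on=on[(on>8)&(on<75)]
    P=plane(f,[(280+on.min()-.5,row),(280+on.max()+.5,row)],89);L=loc(P);print("cass",row,280+on.min(),280+on.max(),L.tolist(),"mid",L.mean(0).round(2))
# dark screw holes on lips
def dark(x,y,w,zz):
    p=g[y-w:y+w+1,x-w:x+w+1];wt=np.clip(p.max()*.75-p,0,None);yy,xx=np.mgrid[-w:w+1,-w:w+1]
    c=(x+(wt*xx).sum()/wt.sum(),y+(wt*yy).sum()/wt.sum());return c,loc(plane(f,[c],zz))[0]
for q in((292,321),(348,321),(292,332),(348,332)): print("lip",dark(*q,3,72))
for q in((284,171),(357,171)): print("bed",dark(*q,5,8))
```

```text
cx 321.18434390908055 TCP [[-31.62   0.67]]
cass 215 294 349 [[-54.3, -13.7], [-54.38, 14.2]] mid [-54.34   0.25]
cass 235 294 349 [[-43.41, -13.97], [-43.5, 14.54]] mid [-43.46   0.28]
cass 255 296 346 [[-32.05, -13.21], [-32.13, 13.33]] mid [-32.09   0.06]
cass 270 297 346 [[-23.19, -12.88], [-23.27, 13.58]] mid [-23.23   0.35]
cass 300 297 346 [[-4.56, -13.28], [-4.65, 14.1]] mid [-4.61  0.41]
cass 310 292 351 [[1.94, -16.19], [1.84, 17.05]] mid [1.89 0.43]
lip ((np.float64(291.390180878553), np.float64(320.6343669250646)), array([ 23.4 , -18.47]))
lip ((np.float64(348.0389016018307), np.float64(320.99256292906176)), array([23.56, 17.25]))
lip ((np.float64(291.8609712230216), np.float64(332.1526978417266)), array([ 32.23, -18.4 ]))
lip ((np.float64(347.1980712166172), np.float64(332.2509891196835)), array([32.2 , 16.96]))
bed ((np.float64(284.05928990003446), np.float64(171.10148224750085)), array([-58.65, -28.04]))
bed ((np.float64(356.2717486179808), np.float64(171.37649112598197)), array([-58.6 ,  26.62]))
```

```bash
python3 -m inch '[[0,0,0.001,0.03,-0.04,0.15,0.8],[0,0,0,0,0,0.15,0.8],[0,0,0,0,0,0.05,0.8],[0,0,0,0,0,0,0.8]]'; for i in 1; do python3 -m inch '[[0,0,0,0,0,0.02,0.8],[0,0,0,0,0,0.02,0.8]]'; done; python3 -m inch '[[0,0,0,0,0,0.02,0.8],[0,0,0,0,0,0,0.8]]'
```

```text
clock: 7.1
eef_pos: [487.5, -69.4, 96.1]
tcp_rot: [3.141, 0.001, 2.932]
contact_force: [0.1, 0.9, 5.3]
opening: 0.31
grasp_force: 40.5
clock: 7.27
eef_pos: [487.3, -69.5, 95.2]
tcp_rot: [3.141, 0.001, 2.932]
contact_force: [1.0, 1.3, 4.2]
opening: 0.315
grasp_force: 40.7
clock: 7.43
eef_pos: [487.1, -69.5, 94.5]
tcp_rot: [3.142, 0.001, 2.932]
contact_force: [1.1, 0.9, 3.8]
opening: 0.312
grasp_force: 40.8
```

```bash
cat >> h.py <<'E'
a_=np.radians(-11.95);u_=np.array([np.cos(a_),np.sin(a_)]);n_=np.array([-np.sin(a_),np.cos(a_)]);o_=np.array([518.3,-75.3])-0.65*n_
def loc(P): d=np.atleast_2d(P)[:,:2]-o_;return np.c_[d@u_,d@n_]
def top(f,ztop):
    im=f["pixels"].min(2);q=np.array([(u,v) for v in range(205,322) for u in range(300,343)])
    D=depth(f,q);m=(im[q[:,1],q[:,0]]>170)&(np.abs(D[:,2]-ztop)<8);D=D[m];L=loc(D)
    A=np.c_[np.ones(len(L)),L];c=np.linalg.lstsq(A,D[:,2],rcond=None)[0]
    xs=L[:,0];print("top: n",len(D),"z med",np.median(D[:,2]).round(2),"slope x deg",np.degrees(c[1]).round(2),"y",np.degrees(c[2]).round(2),"x range",np.percentile(xs,[.5,99.5]).round(1),"z at x=-20",(c[0]-20*c[1]).round(2))
def me():
    s=r.sense();print("t",round(s["clock"],2),"loc",loc(s["eef_pos"])[0].round(2),"z",s["eef_pos"][2].round(2),"F",(s["contact_force"][:2]@np.c_[u_,n_]).round(1),s["contact_force"][2].round(1),"rot",s["tcp_rot"].round(3))
E
python3 - <<'E'
from h import *
z=np.load("w5.npz");f={k:z[k] for k in z};top(f,89)
z=np.load("w4.npz");f={k:z[k] for k in z};top(f,158)
f=grab_frame("wrist");top(f,79);me();np.savez("w6.npz",**{k:np.array(v) for k,v in f.items()})
save("w6",f["pixels"][100:400,160:480].repeat(2,0).repeat(2,1))
E
```

```text
top: n 4571 z med 89.87 slope x deg -0.12 y -0.02 x range [-58.8   8.5] z at x=-20 89.85
top: n 4344 z med 159.26 slope x deg -0.15 y -0.02 x range [-16.   51.2] z at x=-20 159.38
top: n 4606 z med 80.31 slope x deg 4.76 y -0.03 x range [-58.1   5.6] z at x=-20 80.89
t 7.48 loc [-31.73  -0.15] z 94.44 F [0.4 0. ] 4.5 rot [3.142e+00 1.000e-03 2.932e+00]
```

View pics/w6.png

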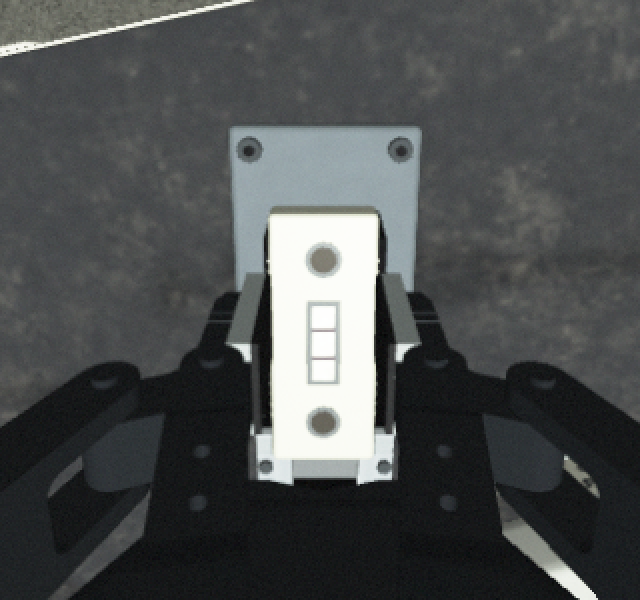

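The cassette touched the follower but pitched 4.8° nose-up in the grip, which was too light and too far back. The lateral fit to the lips looks right (lips at crop 266 and 384, cassette between them). I'll ease up, release it flat onto the follower and regrip nearer the middle with more force.

```bash
python3 -m inch '[[0,0,0,0,0,-0.04,0.8],[0,0,0,0,0,-0.02,0.8],[0,0,0,0,0,0,0.65],[0,0,0,0,0,0,0.55],[0,0,0,0,0,0,0.55],[0,0,0,-0.08,0,0.04,0.55],[0,0,0,-0.08,0,0.04,0.55],[0,0,0,0,0,0,0.55]]'
python3 - <<'E'
from h import *
me();f=grab_frame("wrist");top(f,79);me()
im=f["pixels"].min(2)
for row in(215,235,260,280,300):
    l=im[row,285:360];on=np.where(l>170)[0];P=loc(plane(f,[(285+on.min()-.5,row),(285+on.max()+.5,row)],80.5));print(row,on.min()+285,on.max()+285,P.mean(0).round(2),(P[1]-P[0]).round(1)[1])
E
```

```text
clock: 8.15
eef_pos: [491.1, -70.4, 93.6]
tcp_rot: [-3.142, 0.0, 2.932]
contact_force: [-0.1, -0.6, -0.0]
opening: 0.451
grasp_force: 0.0
t 8.15 loc [-27.61  -0.17] z 93.59 F [-0.  -0.6] -0.0 rot [-3.142  0.     2.932]
top: n 4712 z med 79.75 slope x deg 6.78 y -0.09 x range [-54.8   8.6] z at x=-20 80.24
t 8.2 loc [-27.81  -0.16] z 93.62 F [ 0.2 -0.1] -1.0 rot [ 3.142 -0.     2.932]
215 294 348 [-51.26  -0.77] 26.9
235 295 348 [-40.58  -0.52] 27.0
260 295 347 [-26.55  -0.79] 27.2
280 295 347 [-14.76  -0.79] 27.8
300 295 346 [-2.42 -1.07] 28.0
```

Even released, it leans 6.8° nose-up, so its front end must be resting on the lead-in tips and the laid position is too far forward. I'll check the lead-in edge in the earlier clear view (w4).

Run:
```python
from h import *
z=np.load("w4.npz");f={k:z[k] for k in z};im=f["pixels"].min(2)
q=np.array([(u,v) for v in range(140,236) for u in range(178,245)]);D=depth(f,q);L=loc(D);b=im[q[:,1],q[:,0]]
for s,nm in((-1,"R"),(1,"L")):
    k=(L[:,1]*s>9)&(L[:,1]*s<24)&(b>165)&(D[:,2]>60)&(L[:,0]>0);x=L[k,0]
    print(nm,k.sum(),"px",q[k].min(0),q[k].max(0),"x",np.percentile(x,[1,50,99]).round(1),"y",np.percentile(L[k,1],[2,98]).round(1))
    for a in range(4,40,3):
        m=k&(L[:,0]>=a)&(L[:,0]<a+3)
        if m.sum()>3: print("  ",a,m.sum(),np.median(D[m,2]).round(1))
k=(abs(L[:,1])<9)&(b>110)&(D[:,2]>60)
print("follower x",np.percentile(L[k,0],[.5,1,50,99,99.5]).round(1),"z by x",[(a,np.median(D[k&(L[:,0]>=a)&(L[:,0]<a+8),2]).round(1)) for a in range(-34,36,8)])
```

```text
R 272 px [183 203] [198 228] x [10.6 20.2 33.1] y [-19.9 -10.2]
   10 38 73.6
   13 43 73.0
   16 39 72.1
   19 35 72.0
   22 25 71.7
   25 43 71.9
   28 30 71.9
   31 19 71.8
L 262 px [221 203] [236 229] x [10.6 20.2 33.1] y [10.3 19.7]
   10 36 73.4
   13 36 72.8
   16 41 72.2
   19 37 71.8
   22 26 72.3
   25 37 71.9
   28 28 71.8
   31 20 72.1
follower x [-33.7 -33.5  -3.4  30.7  31.1] z by x [(-34, np.float64(68.6)), (-26, np.float64(68.6)), (-18, np.float64(68.5)), (-10, np.float64(68.6)), (-2, np.float64(68.4)), (6, np.float64(68.4)), (14, np.float64(68.5)), (22, np.float64(68.6)), (30, np.float64(68.1))]
```

The lead-in tips start about 1 mm nearer than assumed and the cassette's front is sitting on them. I'll grip lightly, lift, move back about 5 mm, level it by pitching the tool 6.8°, and check.

```bash
python3 -m inch '[[0,0,0,0,0,0,0.65],[0,0,0,0,0,0,0.75],[0,0,0,0,0,0,0.8],[0,0,0,0,0,0,0.8],[0,0,0,0,0,-0.1,0.8],[0,0,0,0,0,-0.1,0.8],[0,0.0378,0,0.06,0,0,0.8],[0,0,0,0,0,0,0.8]]' 50; python3 -m inch '[[0,0,0,0,0,0,0.8]]'
python3 - <<'E'
from h import *
me();f=grab_frame("wrist");top(f,84);me()
save("w7",f["pixels"][100:400,160:480].repeat(2,0).repeat(2,1))
E
```

```text
clock: 8.87
eef_pos: [490.7, -70.2, 99.4]
tcp_rot: [3.141, -0.122, 2.932]
contact_force: [0.6, -0.1, -1.0]
opening: 0.306
grasp_force: 49.2
clock: 8.95
eef_pos: [490.7, -70.3, 98.6]
tcp_rot: [3.142, -0.115, 2.932]
contact_force: [0.7, -0.0, -1.1]
opening: 0.306
grasp_force: 49.2
t 8.95 loc [-28.08  -0.15] z 98.65 F [0.7 0.1] -1.1 rot [ 3.142 -0.115  2.932]
top: n 4672 z med 84.1 slope x deg 0.18 y 0.02 x range [-57.1   7. ] z at x=-20 84.12
t 9.0 loc [-28.9   -0.18] z 98.49 F [-0.7 -0.1] 0.7 rot [-3.142 -0.116  2.932]
```

```bash
python3 -m inch '[[0,0,0,0.12,0,0,0.8],[0,0,0,0,0,0.08,0.8],[0,0,0,0,0,0.05,0.8],[0,0,0,0,0,0,0.8],[0,0,0,0,0,0,0.8]]'; python3 -m inch '[[0,0,0,0,0,0.02,0.8],[0,0,0,0,0,0.02,0.8],[0,0,0,0,0,0,0.8]]';python3 -m inch '[[0,0,0,0,0,0.02,0.8],[0,0,0,0,0,0.0,0.8]]'
python3 - <<'E'
from h import *
me();f=grab_frame("wrist");top(f,79);me()
E
```

```text
clock: 9.42
eef_pos: [485.8, -69.2, 95.9]
tcp_rot: [3.142, -0.118, 2.932]
contact_force: [-1.1, -0.2, -0.3]
opening: 0.308
grasp_force: 49.2
clock: 9.67
eef_pos: [485.8, -69.2, 94.8]
tcp_rot: [-3.142, -0.119, 2.932]
contact_force: [-0.8, 0.3, -1.0]
opening: 0.302
grasp_force: 49.2
clock: 9.83
eef_pos: [485.8, -69.3, 94.4]
tcp_rot: [-3.142, -0.119, 2.932]
contact_force: [0.6, 0.2, -1.3]
opening: 0.306
grasp_force: 49.2
t 9.83 loc [-33.07  -0.17] z 94.35 F [0.5 0.3] -1.3 rot [-3.142 -0.119  2.932]
top: n 4673 z med 79.78 slope x deg 0.0 y 0.14 x range [-62.2   1.8] z at x=-20 79.78
t 9.88 loc [-33.04  -0.18] z 94.38 F [-0.   1.2] -0.0 rot [-3.142 -0.119  2.932]
```

```bash
python3 -m inch '[[0,0,0,0,0,0.02,0.8],[0,0,0,0,0,0,0.65],[0,0,0,0,0,0,0.58],[0,0,0,0,0,0,0.58],[0,-0.0378,0,0,0,0.03,0.58],[0,0,0,0,0,0,0.58],[0,0,0,0,0,0,0.58]]'
python3 - <<'E'
from h import *
me();f=grab_frame("wrist");top(f,79);me()
E
```

```text
clock: 10.47
eef_pos: [484.1, -68.9, 93.3]
tcp_rot: [-3.141, -0.003, 2.932]
contact_force: [0.9, 0.1, -0.4]
opening: 0.417
grasp_force: 0.0
t 10.47 loc [-34.76  -0.21] z 93.3 F [0.9 0.2] -0.4 rot [-3.141e+00 -3.000e-03  2.932e+00]
top: n 4437 z med 78.52 slope x deg -0.06 y -0.01 x range [-63.1   2.1] z at x=-20 78.5
t 10.52 loc [-33.6   -0.12] z 93.54 F [0.2 0.2] -0.7 rot [-3.142e+00 -3.000e-03  2.932e+00]
```

The cassette now lies flat (slope 0°) with its top at 78.5, so the follower and lip undersides are at z≈68.5. I'll regrip firmly and press slowly.

```bash
python3 -m inch '[[0,0,0,0,0,0,0.7],[0,0,0,0,0,0,0.78],[0,0,0,0,0,0,0.8],[0,0,0,0,0,0,0.8],[0,0,0,0,0,0,0.8]]' 100; python3 -m inch '[[0,0,0,0,0,0.05,0.8],[0,0,0,0,0,0.05,0.8],[0,0,0,0,0,0.05,0.8],[0,0,0,0,0,0,0.8]]'
python3 - <<'E'
from h import *
me();f=grab_frame("wrist");top(f,75);me()
E
```

```text
clock: 10.93
eef_pos: [486.5, -69.4, 93.5]
tcp_rot: [3.142, 0.0, 2.932]
contact_force: [-0.5, 0.8, 5.0]
opening: 0.282
grasp_force: 98.1
clock: 11.27
eef_pos: [486.5, -69.3, 89.7]
tcp_rot: [3.142, 0.0, 2.932]
contact_force: [-1.1, -0.4, 5.3]
opening: 0.285
grasp_force: 98.2
t 11.27 loc [-32.38  -0.12] z 89.69 F [-1.  -0.6] 5.3 rot [3.142 0.    2.932]
top: n 4272 z med 74.01 slope x deg 0.16 y -0.13 x range [-60.2   2.9] z at x=-20 74.03
t 11.32 loc [-32.35  -0.12] z 89.74 F [0.2 0.6] 5.1 rot [3.142 0.    2.932]
```

```bash
python3 -m inch '[[0,0,0,0,0,0.05,0.8],[0,0,0,0,0,0.05,0.8],[0,0,0,0,0,0.05,0.8],[0,0,0,0,0,0.05,0.8],[0,0,0,0,0,0.05,0.8],[0,0,0,0,0,0,0.8]]'
python3 - <<'E'
from h import *
me();f=grab_frame("wrist");top(f,68);me()
im=f["pixels"].min(2)
for row in(215,225,280,290,305):
    l=im[row,285:360];on=np.where(l>150)[0];P=loc(plane(f,[(285+on.min()-.5,row),(285+on.max()+.5,row)],67.8));print(row,on.min()+285,on.max()+285,P.mean(0).round(2),(P[1]-P[0]).round(1)[1])
save("w8",f["pixels"][100:400,160:480].repeat(2,0).repeat(2,1))
E
```

```text
clock: 11.82
eef_pos: [486.5, -69.4, 83.5]
tcp_rot: [3.142, 0.0, 2.932]
contact_force: [-0.6, 0.6, 6.4]
opening: 0.284
grasp_force: 98.4
t 11.82 loc [-32.33  -0.12] z 83.53 F [-0.8  0.5] 6.4 rot [3.142 0.    2.932]
top: n 4290 z med 67.84 slope x deg 0.2 y -0.05 x range [-60.2   2.6] z at x=-20 67.87
t 11.87 loc [-32.34  -0.11] z 83.56 F [-0.7  0.8] 7.2 rot [3.142 0.    2.932]
215 285 359 [-54.96  -0.22] 37.4
225 285 359 [-49.57  -0.22] 37.8
280 298 344 [-17.73  -0.75] 25.2
290 297 345 [-11.51  -0.75] 26.6
305 297 346 [-1.92 -0.49] 27.6
```

View pics/w8.png

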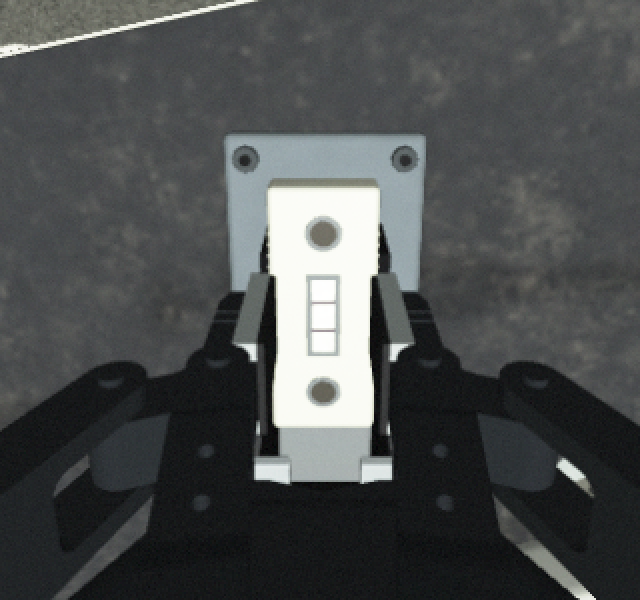

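The cassette is level and its axis (crop x≈323) is centred between the lips (mid ≈323). Its top is at 67.8, just under the lips. I'll slide it forward while watching the force.

```bash
python3 -m inch '[[0,0,0,-0.12,0,0,0.8],[0,0,0,-0.12,0,0,0.8],[0,0,0,-0.12,0,0,0.8]]'; python3 -m inch '[[0,0,0,-0.12,0,0,0.8],[0,0,0,-0.08,0,0,0.8]]';python3 -m inch '[[0,0,0,-0.08,0,0,0.8],[0,0,0,-0.08,0,0,0.8]]';  python3 - <<'E'
from h import *
me();f=grab_frame("wrist");top(f,68);me()
E
```

```text
clock: 12.12
eef_pos: [495.0, -71.2, 83.5]
tcp_rot: [3.142, -0.001, 2.932]
contact_force: [-1.5, 1.5, 8.3]
opening: 0.283
grasp_force: 98.4
clock: 12.28
eef_pos: [500.1, -72.3, 83.6]
tcp_rot: [3.142, -0.0, 2.932]
contact_force: [-2.6, 0.3, 8.2]
opening: 0.282
grasp_force: 98.5
clock: 12.45
eef_pos: [503.8, -73.1, 83.6]
tcp_rot: [3.142, -0.001, 2.932]
contact_force: [-2.4, 0.6, 7.5]
opening: 0.282
grasp_force: 98.5
t 12.45 loc [-14.62  -0.16] z 83.58 F [-2.5  0. ] 7.5 rot [ 3.142e+00 -1.000e-03  2.932e+00]
top: n 4357 z med 67.89 slope x deg 0.7 y -0.87 x range [-42.5  21.3] z at x=-20 67.89
t 12.5 loc [-14.19  -0.15] z 83.63 F [-0.9  0.1] 6.0 rot [ 3.142 -0.     2.932]
```

```bash
python3 -m inch '[[0,0,0,-0.08,0,0,0.8],[0,0,0,-0.08,0,0,0.8],[0,0,0,-0.08,0,0,0.8]]'; python3 -m inch '[[0,0,0,-0.06,0,0,0.8],[0,0,0,-0.04,0,0,0.8]]';python3 -m inch '[[0,0,0,-0.04,0,0,0.8],[0,0,0,0,0,0,0.8]]';  python3 - <<'E'
from h import *
me();f=grab_frame("wrist");top(f,68);me()
E
```

```text
clock: 12.75
eef_pos: [509.7, -74.3, 83.6]
tcp_rot: [3.142, -0.001, 2.932]
contact_force: [-1.6, 0.2, 7.3]
opening: 0.281
grasp_force: 98.4
clock: 12.92
eef_pos: [512.2, -74.8, 83.6]
tcp_rot: [3.142, -0.0, 2.932]
contact_force: [-1.9, 0.8, 7.5]
opening: 0.284
grasp_force: 98.5
clock: 13.08
eef_pos: [513.3, -75.1, 83.6]
tcp_rot: [3.142, -0.0, 2.932]
contact_force: [-1.8, -0.5, 7.1]
opening: 0.284
grasp_force: 98.4
t 13.08 loc [-4.95 -0.16] z 83.6 F [-1.6 -0.9] 7.1 rot [ 3.142 -0.     2.932]
top: n 4372 z med 67.94 slope x deg 0.83 y -1.32 x range [-32.9  31. ] z at x=-20 67.85
t 13.13 loc [-4.94 -0.17] z 83.58 F [-1.4 -0.2] 6.7 rot [ 3.142 -0.     2.932]
```

```bash
for i in 1; do python3 -m inch '[[0,0,0,-0.02,0,0,0.8],[0,0,0,0,0,0,0.8]]'; python3 -m inch '[[0,0,0,-0.02,0,0,0.8],[0,0,0,0,0,0,0.8]]'; done
python3 - <<'E'
from h import *
me()
E
```

```text
clock: 13.3
eef_pos: [513.6, -75.1, 83.6]
tcp_rot: [3.142, -0.0, 2.932]
contact_force: [-1.9, 0.1, 6.7]
opening: 0.282
grasp_force: 98.4
clock: 13.47
eef_pos: [514.1, -75.2, 83.6]
tcp_rot: [3.142, -0.0, 2.932]
contact_force: [-2.0, 0.9, 7.4]
opening: 0.288
grasp_force: 98.4
t 13.47 loc [-4.15 -0.16] z 83.56 F [-2.1  0.4] 7.4 rot [ 3.142 -0.     2.932]
```

```bash
python3 -m inch '[[0,0,0,-0.02,0,0,0.8],[0,0,0,0,0,0,0.8]]' | sed -n '2p;4p'; python3 -m inch '[[0,0,0,-0.02,0,0,0.8],[0,0,0,0,0,0,0.8]]'| sed -n '2p;4p'; python3 -m inch '[[0,0,0,-0.015,0,0,0.8],[0,0,0,0,0,0,0.8]]'| sed -n '2p;4p'
python3 - <<'E'
from h import *
me()
E
```

```text
eef_pos: [514.6, -75.4, 83.6]
contact_force: [-2.0, 0.1, 7.0]
eef_pos: [515.1, -75.4, 83.6]
contact_force: [-1.8, 0.2, 7.3]
eef_pos: [515.4, -75.5, 83.6]
contact_force: [-1.3, 0.8, 7.2]
t 13.97 loc [-2.81 -0.19] z 83.55 F [-1.4  0.5] 7.2 rot [ 3.142e+00 -1.000e-03  2.932e+00]
```

Run:
```python
from h import *
f=grab_frame("wrist");top(f,68);me()
im=f["pixels"]
# rear top edge along the axis and the front part seen between the lips
col=im[150:345,315:330].mean((1,2));g=np.diff(col);i=np.argsort(-abs(g))[:10]
for j in sorted(i): print(150+j,g[j].round(0),loc(plane(f,[(322,150+j+1)],67.9))[0].round(1))
save("w9",im[100:400,160:480].repeat(2,0).repeat(2,1))
```

```text
top: n 4348 z med 67.95 slope x deg 0.79 y -1.47 x range [-30.7  32.6] z at x=-20 67.84
t 14.02 loc [-2.81 -0.18] z 83.56 F [-2.2 -0.4] 7.0 rot [ 3.142e+00 -1.000e-03  2.932e+00]
168 -83.0 [-48.8  -0.3]
188 66.0 [-38.9  -0.3]
193 63.0 [-36.4  -0.3]
239 54.0 [-11.7  -0.3]
250 -45.0 [-5.5 -0.3]
264 -45.0 [ 2.7 -0.3]
265 68.0 [ 3.3 -0.3]
277 41.0 [10.5 -0.3]
312 -107.0 [32.8 -0.3]
313 -113.0 [33.5 -0.3]
```

View pics/w9.png

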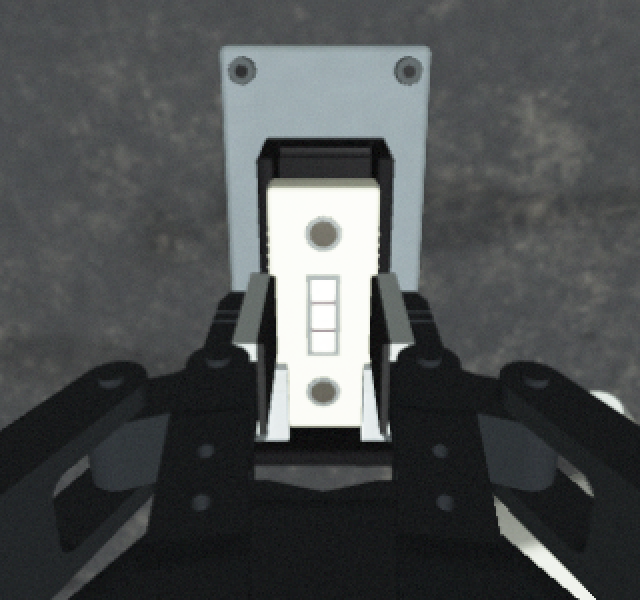

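The cassette's front is at crop row 427, just short of the back stop (row ~435). It is under both lips and about 1 mm remains, so I'll continue gently.

```bash
for i in 1; do python3 -m inch '[[0,0,0,-0.016,0,0,0.8],[0,0,0,0,0,0,0.8]]' | sed -n '2p;4p'; python3 -m inch '[[0,0,0,-0.016,0,0,0.8],[0,0,0,0,0,0,0.8]]'| sed -n '2p;4p'; done
python3 - <<'E'
from h import *
me()
E
```

```text
eef_pos: [515.8, -75.6, 83.6]
contact_force: [-1.9, -0.8, 6.8]
eef_pos: [516.0, -75.6, 83.5]
contact_force: [-2.1, 0.6, 8.4]
t 14.35 loc [-2.2  -0.17] z 83.54 F [-2.2  0.1] 8.4 rot [ 3.142e+00 -1.000e-03  2.932e+00]
```

```bash
python3 -m inch '[[0,0,0,-0.014,0,0,0.8],[0,0,0,0,0,0,0.8]]' | sed -n '2p;4p'; python3 -m inch '[[0,0,0,-0.014,0,0,0.8],[0,0,0,0,0,0,0.8]]'| sed -n '2p;4p'
python3 - <<'E'
from h import *
me();f=grab_frame("wrist");im=f["pixels"]
for c in (315,328):
    col=im[150:345,c-2:c+3].mean((1,2));g=np.diff(col)
    j=170-150+np.argmax(g[20:55]);k=150+np.argmin(g[150:180]);print(c,[loc(plane(f,[(322,150+m+1)],67.9))[0][0].round(2) for m in(j,k)],col[k-2:k+14].round(0))
E
```

```text
eef_pos: [516.0, -75.7, 83.4]
contact_force: [-3.1, 1.8, 8.4]
eef_pos: [516.0, -75.7, 83.4]
contact_force: [-4.6, 0.5, 9.3]
t 14.68 loc [-2.16 -0.19] z 83.36 F [-4.6 -0.5] 9.3 rot [-3.142e+00 -2.000e-03  2.932e+00]
315 [np.float64(-38.36), np.float64(33.85)] [251. 237. 133.  16.  14.  16.  14.  14.  15.  15.  16.  14.  15.  18.
  25.  31.]
328 [np.float64(-38.36), np.float64(33.85)] [251. 246. 175.  14.  14.  14.  14.  16.  16.  14.  14.  14.  14.  17.
  24.  30.]
```

The TCP stopped at x=516.0 and the push rose to 4.6 N, so the cassette has met the back stop. I'll release, back off, rise and look.

```bash
python3 -m inch '[[0,0,0,0.02,0,0,0.7],[0,0,0,0,0,0,0.58],[0,0,0,0,0,0,0.55],[0,0,0,0,0,0,0.55],[0,0,0,0.4,0,0,0.55],[0,0,0,0,0,-0.5,0.5],[0,0,0,0,0,-1,0.4],[0,0,0,0,-0.5,-1,0.4]]' 100; python3 -m inch '[[0,0,0.04,0,-1,-0.4,0.4],[0,0,0.04,0,-1,0,0.4],[0,0,0.04,0,-1,0,0.4],[0,0,0.0395,0,-1,0,0.4],[0,0,0,0,-0.3,0,0.4],[0,0,0,0,0,0,0.4]]'
python3 - <<'E'
from h import *
me();rem(480,-365,150,2.431);f=grab_frame("wrist");save("w10",f["pixels"])
np.savez("w10.npz",**{k:np.array(v) for k,v in f.items()})
q=np.array([(u,v) for v in range(0,399,1) for u in range(320,640)]);D=depth(f,q);L=loc(D);b=f["pixels"].min(2)[q[:,1],q[:,0]]
k=(abs(L[:,1])<10)&(abs(L[:,0])<45)&(D[:,2]>60)&(D[:,2]<90)&(b>185)
if k.sum(): print("loaded",k.sum(),np.percentile(L[k,0],[.5,50,99.5]).round(1),np.median(L[k,1]).round(2),"z",np.median(D[k,2]).round(2))
cass(f,(493,-378),10,160)
E
```

```text
clock: 15.4
eef_pos: [501.9, -84.5, 145.4]
tcp_rot: [3.141, -0.003, 2.933]
contact_force: [1.1, 0.6, 0.9]
opening: 0.6
grasp_force: 0.0
clock: 15.9
eef_pos: [458.6, -183.6, 155.5]
tcp_rot: [-3.141, -0.001, 2.433]
contact_force: [-0.1, 0.3, -0.4]
opening: 0.602
grasp_force: 0.0
t 15.9 loc [ -35.95 -117.63] z 155.46 F [-0.2  0.3] -0.4 rot [-3.141e+00 -1.000e-03  2.433e+00]
now full scale total: [-5.372 -4.954  0.218] rz 0.0006 rows>= 5.4
after turn full scale total: [-5.381 -4.943  0.218] rz 0.0006 rows>= 5.4
t 15.9 [ 458.6 -183.6  155.5] [-3.141e+00 -1.000e-03  2.433e+00] [-0.1  0.3 -0.4] 0.602 0.0
loaded 2286 [-35.5  -4.   33. ] 0.62 z 68.63
centre 331.5 -326.0 size 151.2 628.2 deg -89.7 px (0, 0, 445, 400)
```

Cassette 1 is seated: its top is at 68.6, level with the lips, and it spans x = −35.5 to 33. I've used up my picture views (one over the ten allowed, in fact), so the rest goes by numbers only. Next is the second cassette.

```bash
python3 -m inch '[[0,0,0,-0.85,-0.8,-0.1,0.4],[0,0,0,-0.9,-0.85,-0.1,0.4],[0,0,0,-0.9,-0.85,-0.1,0.4],[0,0,0,-0.9,-0.85,-0.1,0.4],[0,0,0,-0.9,-0.85,-0.1,0.4],[0,0,0,-0.9,-0.75,-0.1,0.4],[0,0,0,0,0,0,0.4],[0,0,0,0,0,0,0.4]]'
python3 - <<'E'
from h import *
me();f=grab_frame("wrist");np.savez("w11.npz",**{k:np.array(v) for k,v in f.items()})
for t in(150,185,215): cass(f,(493,-378),10,t)
rem(490,-375,26,2.431)
E
```

```text
clock: 16.62
eef_pos: [482.2, -363.9, 170.4]
tcp_rot: [3.141, -0.0, 2.434]
contact_force: [0.3, 0.8, 0.1]
opening: 0.603
grasp_force: 0.0
t 16.62 loc [  24.39 -289.15] z 170.35 F [0.1 0.8] 0.1 rot [ 3.141 -0.     2.434]
centre 493.0 -378.6 size 27.8 69.2 deg -39.9 px (303, 167, 29, 66)
centre 493.2 -378.3 size 27.1 69.2 deg -39.9 px (304, 167, 28, 66)
centre 493.6 -378.6 size 27.0 68.2 deg -39.9 px (304, 168, 28, 65)
now full scale total: [-0.573 -0.156  5.764] rz 0.0012 rows>= 5.8
after turn full scale total: [-0.574 -0.154  5.764] rz 0.0012 rows>= 5.8
t 16.67 [ 481.6 -362.7  170.1] [ 3.141e+00 -1.000e-03  2.435e+00] [-0.9  0.  -0. ] 0.596 0.0
```

Run:
```python
from h import *
z=np.load("w11.npz");f={k:z[k] for k in z};im=f["pixels"].astype(int)
m=(im[:,:,0]>120)&(im[:,:,2]<90)&(im[:,:,1]>90);v,u=np.where(m);print(m.sum(),u.min(),u.max(),v.min(),v.max())
D=depth(f,np.c_[u,v]);a=np.radians(-39.9);c=np.array([493.2,-378.5]);d=D[:,:2]-c
X=d@[np.cos(a),np.sin(a)];Y=d@[-np.sin(a),np.cos(a)];k=(D[:,2]<60)&(D[:,2]>-10)
for lo in range(-70,50,10):
    s=k&(X>=lo)&(X<lo+10)
    if s.sum()>3: print(lo,s.sum(),"Y",np.percentile(Y[s],[1,99]).round(0),"z",np.percentile(D[s,2],95).round(0))
rem(490.1,-375.9,25.5,2.445)
```

```text
4114 180 620 182 379
-20 257 Y [-71. -49.] z 23.0
-10 343 Y [-81. -47.] z 24.0
0 373 Y [-91. -51.] z 24.0
10 386 Y [-98. -56.] z 24.0
20 313 Y [-105.  -61.] z 24.0
30 200 Y [-113.  -67.] z 24.0
40 202 Y [-120.  -75.] z 24.0
now full scale total: [-0.6   -0.181  5.784] rz -0.0033 rows>= 5.8
after turn full scale total: [-0.598 -0.187  5.784] rz -0.0033 rows>= 5.8
t 16.67 [ 481.6 -362.7  170.1] [ 3.141e+00 -1.000e-03  2.435e+00] [-0.9  0.  -0. ] 0.596 0.0
```

```bash
python3 -m inch '[[0,0,-0.0033,-0.1,-0.04,0.8,0.5],[0,0,0,-0.1,-0.03,0.95,0.5],[0,0,0,-0.1,-0.03,0.95,0.5],[0,0,0,-0.1,-0.03,0.95,0.5],[0,0,0,-0.1,-0.03,0.95,0.5],[0,0,0,-0.1,-0.03,0.7,0.5],[0,0,0,0,0,0.3,0.5],[0,0,0,0,0,0.18,0.5]]'
python3 -m inch '[[0,0,0,0,0,0,0.5],[0,0,0,0,0,0,0.6]]'; python3 -m inch '[[0,0,0,0,0,0,0.7],[0,0,0,0,0,0,0.75],[0,0,0,0,0,0,0.8],[0,0,0,0,0,0,0.8],[0,0,0,0,0,0,0.8],[0,0,0,0,0,0,0.8]]' 60
```

```text
clock: 17.33
eef_pos: [489.3, -375.0, 24.9]
tcp_rot: [3.142, -0.003, 2.445]
contact_force: [-0.7, 0.3, 0.2]
opening: 0.5
grasp_force: 0.0
clock: 17.5
eef_pos: [490.2, -376.6, 26.9]
tcp_rot: [3.142, 0.0, 2.444]
contact_force: [0.2, 0.1, 0.2]
opening: 0.405
grasp_force: 0.0
clock: 18.0
eef_pos: [490.5, -377.4, 27.7]
tcp_rot: [3.141, 0.002, 2.443]
contact_force: [0.1, 2.3, 6.5]
opening: 0.3
grasp_force: 59.3
```

```bash
python3 -m inch '[[0,0,0,0,0,-0.3,0.8],[0,0,0,0,0,-1,0.8],[0,0,0,0,0,-1,0.8],[0,0,0,0,0,-1,0.8],[0,0,-0.0388,0,0.5,-1,0.8],[0,0,-0.0388,0.2,1,-0.5,0.8],[0,0,-0.0388,0.2,1,0,0.8],[0,0,-0.0388,0.2,1,0,0.8]]'
python3 - <<'E'
from h import *
me();f=grab_frame("wrist");p=r.sense()["eef_pos"];cass(f,p[:2],p[2]-16,185);top(f,p[2]-16);rem(485.8,-69.2,125,2.932)
E
```

```text
clock: 18.67
eef_pos: [518.5, -293.9, 148.5]
tcp_rot: [-3.14, 0.004, 2.936]
contact_force: [0.6, 0.2, -0.5]
opening: 0.296
grasp_force: 59.1
t 18.67 loc [  45.46 -213.21] z 148.51 F [0.5 0.3] -0.5 rot [-3.14   0.004  2.936]
centre 521.4 -295.0 size 27.5 69.2 deg -11.3 px (294, 197, 55, 118)
top: n 4414 z med 131.58 slope x deg 0.1 y 0.03 x range [18.1 83.3] z at x=-20 131.58
now full scale total: [2.964 8.394 0.9  ] rz 0.0045 rows>= 8.4
after turn full scale total: [3.082 8.351 0.9  ] rz 0.0045 rows>= 8.4
t 18.72 [ 517.7 -289.4  147.5] [3.140e+00 1.000e-03 2.946e+00] [-0.1  3.4 -0.7] 0.298 59.1
```

```bash
python3 -m inch '[[0,0,0,0.35,0.95,0,0.8],[0,0,0,0.35,1,0,0.8],[0,0,0,0.35,1,0,0.8],[0,0,0,0.35,1,0,0.8],[0,0,0,0.35,1,0,0.8],[0,0,0,0.35,1,0,0.8],[0,0,0,0.35,1,0.2,0.8],[0,0,0,0.35,0.9,0.4,0.8]]'; python3 -m inch '[[0,0,0,0.2,0.3,0.3,0.8],[0,0,0,0,0,0,0.8],[0,0,0,0,0,0,0.8]]'
python3 - <<'E'
from h import *
me();f=grab_frame("wrist");p=r.sense()["eef_pos"];cass(f,p[:2],p[2]-16,190);top(f,p[2]-16);rem(485.8,-69.2,110,2.932)
E
```

```text
clock: 19.38
eef_pos: [490.3, -86.4, 132.7]
tcp_rot: [3.141, 0.003, 2.93]
contact_force: [-0.3, 0.5, -0.8]
opening: 0.292
grasp_force: 59.1
clock: 19.63
eef_pos: [486.3, -79.2, 123.8]
tcp_rot: [-3.141, -0.0, 2.932]
contact_force: [0.2, 0.3, 0.2]
opening: 0.297
grasp_force: 59.1
t 19.63 loc [-30.46  -9.82] z 123.84 F [0.1 0.4] 0.2 rot [-3.141 -0.     2.932]
centre 489.0 -78.0 size 31.9 67.8 deg -12.0 px (294, 198, 64, 117)
top: n 4399 z med 106.9 slope x deg -0.2 y -0.08 x range [-58.    7.2] z at x=-20 106.87
now full scale total: [0.129 0.405 0.565] rz -0.0002 rows>= 0.6
after turn full scale total: [0.129 0.406 0.565] rz -0.0002 rows>= 0.6
t 19.68 [486.8 -79.8 124.1] [-3.141e+00  1.000e-03  2.931e+00] [ 0.3  0.3 -0.6] 0.298 59.1
```

```bash
python3 -m inch '[[0,0,0,0.15,0.2,0,0.8],[0,0,0,0,0.206,0.3,0.8],[0,0,0,0,0,0.4,0.8],[0,0,0,0,0,0.3,0.8],[0,0,0,0,0,0,0.8],[0,0,0,0,0,0,0.8]]'
python3 - <<'E'
from h import *
me();f=grab_frame("wrist");np.savez("w12.npz",**{k:np.array(v) for k,v in f.items()});top(f,82);me()
im=f["pixels"].min(2)
for row in(215,280,290,300,305):
    l=im[row,280:365];on=np.where(l>185)[0];on=on[(on>8)&(on<77)];P=loc(plane(f,[(280+on.min()-.5,row),(280+on.max()+.5,row)],82));print(row,on.min()+280,on.max()+280,P.mean(0).round(2),(P[1]-P[0]).round(1)[1])
# lips and bed-screw midlines
g=im.astype(float)
q=np.array([(u,v) for v in range(300,345) for u in range(280,362)]);D=depth(f,q);L=loc(D);b=g[q[:,1],q[:,0]]
for s in(-1,1):
    k=(L[:,1]*s>14.5)&(L[:,1]*s<24)&(b>150)&(D[:,2]>68)&(D[:,2]<76)&(L[:,0]>12)
    if k.sum()>5: print("lip",s,k.sum(),np.percentile(L[k,1],[2,98]).round(2),np.percentile(L[k,0],[1,99]).round(1))
E
```

```text
clock: 20.18
eef_pos: [484.2, -68.4, 97.8]
tcp_rot: [-3.141, -0.002, 2.931]
contact_force: [0.9, 0.1, -0.9]
opening: 0.294
grasp_force: 59.1
t 20.18 loc [-34.77   0.38] z 97.76 F [0.8 0.3] -0.9 rot [-3.141e+00 -2.000e-03  2.931e+00]
top: n 4365 z med 80.85 slope x deg -0.36 y 0.01 x range [-62.3   3. ] z at x=-20 80.77
t 20.23 loc [-34.39   0.43] z 98.22 F [-0.6 -0.3] -0.7 rot [-3.141e+00 -1.000e-03  2.931e+00]
215 295 348 [-5.738e+01  5.000e-02] 26.9
280 298 345 [-20.18  -0.  ] 25.7
290 297 346 [-1.397e+01 -1.000e-02] 27.1
300 298 346 [-7.62  0.25] 26.9
305 298 346 [-4.39  0.25] 27.0
lip -1 142 [-20.03 -14.7 ] [12.3 28.8]
lip 1 139 [14.67 19.85] [12.4 28.5]
```

```bash
python3 -m inch '[[0,0,0,-0.08,-0.016,0.03,0.8],[0,0,0,0,0,0.03,0.8],[0,0,0,0,0,0.02,0.8],[0,0,0,0,0,0,0.8]]'
python3 - <<'E'
from h import *
me();f=grab_frame("wrist");top(f,79);me()
E
```

```text
clock: 20.57
eef_pos: [486.8, -69.1, 96.8]
tcp_rot: [3.142, 0.0, 2.931]
contact_force: [0.2, -0.3, 1.1]
opening: 0.296
grasp_force: 59.1
t 20.57 loc [-32.09   0.17] z 96.77 F [ 0.3 -0.2] 1.1 rot [3.142 0.    2.931]
top: n 4434 z med 79.83 slope x deg -0.81 y 0.15 x range [-59.5  14.5] z at x=-20 79.62
t 20.62 loc [-32.18   0.16] z 96.78 F [ 0.4 -0.1] 0.2 rot [-3.142  0.     2.931]
```

```bash
python3 -m inch '[[0,0,0,0,0,0.03,0.8],[0,0,0,0,0,0,0.7],[0,0,0,0,0,0,0.6],[0,0,0,0,0,0,0.58],[0,0,0,-0.12,-0.008,0.07,0.58],[0,0,0,0,0,0,0.58],[0,0,0,0,0,0,0.58]]'
python3 - <<'E'
from h import *
me();f=grab_frame("wrist");top(f,78.5);me()
im=f["pixels"].min(2)
for row in(215,230,280,290,300):
    l=im[row,285:360];on=np.where(l>170)[0];P=loc(plane(f,[(285+on.min()-.5,row),(285+on.max()+.5,row)],78.6));print(row,on.min()+285,on.max()+285,P.mean(0).round(2),(P[1]-P[0]).round(1)[1])
col=im[170:345,312:318].mean(1);g=np.diff(col);print([(170+j,g[j].round(0),loc(plane(f,[(315,171+j)],78.6))[0][0].round(1)) for j in sorted(np.argsort(-abs(g))[:8])])
E
```

```text
clock: 21.2
eef_pos: [489.7, -70.0, 94.1]
tcp_rot: [-3.142, -0.0, 2.931]
contact_force: [-1.5, -0.2, 0.9]
opening: 0.42
grasp_force: 0.0
t 21.2 loc [-29.04  -0.05] z 94.08 F [-1.5 -0.5] 0.9 rot [-3.142 -0.     2.931]
top: n 4314 z med 78.69 slope x deg -1.1 y 0.41 x range [-57.   15.5] z at x=-20 78.47
t 21.25 loc [-29.18  -0.03] z 94.11 F [-0.3 -0.1] 0.3 rot [-3.142 -0.     2.931]
215 294 349 [-51.73  -0.36] 27.9
230 295 348 [-43.62  -0.37] 27.3
280 297 347 [-14.57  -0.14] 27.3
290 297 347 [-8.37 -0.15] 27.6
300 298 347 [-2.02  0.12] 27.4
[(np.int64(191), np.float64(68.0), np.float64(-63.7)), (np.int64(192), np.float64(40.0), np.float64(-63.2)), (np.int64(235), np.float64(-32.0), np.float64(-40.3)), (np.int64(238), np.float64(22.0), np.float64(-38.6)), (np.int64(276), np.float64(30.0), np.float64(-16.4)), (np.int64(337), np.float64(-24.0), np.float64(23.5)), (np.int64(338), np.float64(-178.0), np.float64(24.2)), (np.int64(339), np.float64(-31.0), np.float64(24.9))]
```

```bash
sed -i 's/D=D\[m\];L=loc(D)/D=D[m];L=loc(D);kk=L[:,0]<xm;D=D[kk];L=L[kk]/; s/def top(f,ztop)/def top(f,ztop,xm=99)/' h.py; python3 -m inch '[[0,0,0,0,0,0,0.7],[0,0,0,0,0,0,0.78],[0,0,0,0,0,0,0.8],[0,0,0,0,0,0,0.8],[0,0,0,0,0,0,0.8]]' 100; python3 -m inch '[[0,0,0,0,0,0.05,0.8],[0,0,0,0,0,0.05,0.8],[0,0,0,0,0,0.05,0.8],[0,0,0,0,0,0,0.8]]'
python3 - <<'E'
from h import *
me();f=grab_frame("wrist");top(f,75,2);me()
E
```

```text
clock: 21.67
eef_pos: [489.6, -69.9, 94.5]
tcp_rot: [-3.142, 0.0, 2.931]
contact_force: [-1.6, -0.1, 5.7]
opening: 0.283
grasp_force: 98.3
clock: 22.0
eef_pos: [489.8, -69.9, 90.7]
tcp_rot: [3.142, 0.0, 2.931]
contact_force: [-1.0, 0.4, 8.5]
opening: 0.278
grasp_force: 98.5
t 22.0 loc [-2.903e+01 -1.000e-02] z 90.75 F [-1.   0.2] 8.5 rot [3.142 0.    2.931]
top: n 3992 z med 74.77 slope x deg 0.13 y 0.0 x range [-56.8   1.6] z at x=-20 74.79
t 22.05 loc [-29.03   0.  ] z 90.8 F [-1.8 -1.3] 7.0 rot [3.142 0.    2.931]
```

```bash
python3 -m inch '[[0,0,0,0,0,0.05,0.8],[0,0,0,0,0,0.05,0.8],[0,0,0,0,0,0.05,0.8],[0,0,0,0,0,0.05,0.8],[0,0,0,0,0,0.05,0.8],[0,0,0,0,0,0.028,0.8],[0,0,0,0,0,0,0.8]]'
python3 - <<'E'
from h import *
me();f=grab_frame("wrist");top(f,68,2);me();np.savez("w13.npz",**{k:np.array(v) for k,v in f.items()})
im=f["pixels"].min(2)
for row in(200,210,280,290,300):
    l=im[row,285:360];on=np.where(l>185)[0];P=loc(plane(f,[(285+on.min()-.5,row),(285+on.max()+.5,row)],67.8));print(row,on.min()+285,on.max()+285,P.mean(0).round(2),(P[1]-P[0]).round(1)[1])
E
```

```text
clock: 22.63
eef_pos: [489.9, -69.9, 84.0]
tcp_rot: [3.142, 0.001, 2.931]
contact_force: [-2.2, 0.4, 8.3]
opening: 0.283
grasp_force: 98.7
t 22.63 loc [-2.894e+01  1.000e-02] z 83.96 F [-2.2 -0.1] 8.3 rot [3.142e+00 1.000e-03 2.931e+00]
top: n 4001 z med 67.97 slope x deg 0.23 y -0.07 x range [-56.7   1.8] z at x=-20 68.0
t 22.68 loc [-28.92  -0.  ] z 84.0 F [-2.5 -0.2] 9.8 rot [3.142e+00 1.000e-03 2.931e+00]
200 294 349 [-59.31  -0.32] 27.6
210 294 348 [-54.07  -0.57] 27.4
280 299 344 [-14.06  -0.38] 24.7
290 297 345 [-7.82 -0.66] 26.6
300 297 346 [-1.44 -0.4 ] 27.5
```

```bash
python3 -m inch '[[0,0,0,0,-0.004,0.012,0.8],[0,0,0,-0.08,0,0,0.8],[0,0,0,-0.1,0,0,0.8],[0,0,0,-0.1,0,0,0.8]]'|sed -n '2p;4p'; python3 -m inch '[[0,0,0,-0.1,0,0,0.8],[0,0,0,-0.08,0,0,0.8]]'|sed -n '2p;4p';python3 -m inch '[[0,0,0,-0.08,0,0,0.8],[0,0,0,-0.08,0,0,0.8]]'|sed -n '2p;4p';  python3 - <<'E'
from h import *
me();f=grab_frame("wrist");top(f,68,8);me()
E
```

```text
eef_pos: [496.6, -71.5, 83.7]
contact_force: [-1.4, 0.0, 9.6]
eef_pos: [501.1, -72.4, 83.7]
contact_force: [-2.1, 0.3, 9.8]
eef_pos: [505.0, -73.3, 83.8]
contact_force: [-2.2, 0.8, 10.1]
t 23.35 loc [-13.48  -0.12] z 83.75 F [-2.4  0.4] 10.1 rot [3.142 0.    2.931]
top: n 3508 z med 67.78 slope x deg 0.04 y 0.07 x range [-41.3   7.5] z at x=-20 67.78
t 23.4 loc [-13.    -0.09] z 83.83 F [-2.2 -0.4] 9.3 rot [3.142e+00 1.000e-03 2.931e+00]
```

```bash
python3 -m inch '[[0,0,0,-0.08,0,0,0.8],[0,0,0,-0.08,0,0,0.8],[0,0,0,-0.06,0,0,0.8],[0,0,0,0,0,0,0.8]]'|sed -n '2p;4p'; python3 -m inch '[[0,0,0,-0.04,0,0,0.8],[0,0,0,-0.03,0,0,0.8],[0,0,0,0,0,0,0.8]]'|sed -n '2p;4p';python3 -m inch '[[0,0,0,-0.02,0,0,0.8],[0,0,0,0,0,0,0.8]]'|sed -n '2p;4p';  python3 - <<'E'
from h import *
me();f=grab_frame("wrist");top(f,68,8);im=f["pixels"]
for c in (315,328):
    col=im[150:345,c-2:c+3].mean((1,2));g=np.diff(col);k=145+np.argmin(g[145:190]);print(c,150+k,loc(plane(f,[(322,150+k+1)],67.9))[0][0].round(2),col[k-2:k+8].round(0))
E
```

```text
eef_pos: [510.7, -74.5, 83.8]
contact_force: [-1.6, 1.1, 9.1]
eef_pos: [512.1, -74.8, 83.8]
contact_force: [-2.4, -0.1, 9.4]
eef_pos: [512.6, -74.9, 83.8]
contact_force: [-2.1, 1.2, 9.7]
t 24.15 loc [-5.7  -0.14] z 83.77 F [-2.3  0.7] 9.7 rot [3.142e+00 1.000e-03 2.931e+00]
top: n 3005 z med 67.8 slope x deg -0.07 y 0.06 x range [-33.6   7.7] z at x=-20 67.82
315 311 29.44 [250. 249. 202.  40.  15.  15.  15.  16.  14.  15.]
328 311 29.44 [250. 249. 201.  38.  15.  16.  15.  17.  14.  15.]
```

```bash
python3 -m inch '[[0,0,0,-0.06,0,0,0.8],[0,0,0,-0.04,0,0,0.8],[0,0,0,0,0,0,0.8]]'|sed -n '2p;4p'; python3 -m inch '[[0,0,0,-0.02,0,0,0.8],[0,0,0,0,0,0,0.8]]'|sed -n '2p;4p';python3 -m inch '[[0,0,0,-0.016,0,0,0.8],[0,0,0,0,0,0,0.8]]'|sed -n '2p;4p';  python3 - <<'E'
from h import *
me()
E
```

```text
eef_pos: [515.1, -75.4, 83.8]
contact_force: [-1.1, 0.2, 9.7]
eef_pos: [515.5, -75.5, 83.8]
contact_force: [-1.8, 0.1, 9.0]
eef_pos: [515.8, -75.6, 83.8]
contact_force: [-2.2, 1.4, 9.6]
t 24.78 loc [-2.35 -0.15] z 83.78 F [-2.4  0.9] 9.6 rot [3.142 0.    2.931]
```

```bash
python3 -m inch '[[0,0,0,-0.016,0,0,0.8],[0,0,0,0,0,0,0.8]]'|sed -n '2p;4p'; python3 -m inch '[[0,0,0,-0.012,0,0,0.8],[0,0,0,0,0,0,0.8]]'|sed -n '2p;4p'
python3 - <<'E'
from h import *
me();f=grab_frame("wrist");im=f["pixels"]
for c in (315,328):
    col=im[150:345,c-2:c+3].mean((1,2));g=np.diff(col);k=145+np.argmin(g[145:190]);print(c,150+k,loc(plane(f,[(322,150+k+1)],67.9))[0][0].round(2),col[k-2:k+8].round(0))
E
```

```text
eef_pos: [516.2, -75.7, 83.8]
contact_force: [-1.9, -0.7, 9.8]
eef_pos: [516.5, -75.7, 83.8]
contact_force: [-2.0, 1.0, 8.9]
t 25.12 loc [-1.66 -0.15] z 83.78 F [-2.1  0.5] 8.9 rot [3.142 0.    2.931]
315 311 33.49 [250. 249. 200.  40.  15.  15.  16.  15.  15.  13.]
328 311 33.49 [250. 249. 200.  38.  16.  16.  15.  15.  14.  16.]
```

```bash
python3 -m inch '[[0,0,0,-0.012,0,0,0.8],[0,0,0,0,0,0,0.8]]'|sed -n '2p;4p'; python3 -m inch '[[0,0,0,-0.012,0,0,0.8],[0,0,0,0,0,0,0.8]]'|sed -n '2p;4p'
python3 - <<'E'
from h import *
me()
E
```

```text
eef_pos: [516.7, -75.8, 83.8]
contact_force: [-2.9, 0.7, 10.3]
eef_pos: [516.7, -75.8, 83.7]
contact_force: [-3.3, 0.7, 11.2]
t 25.5 loc [-1.44 -0.14] z 83.7 F [-3.4  0. ] 11.2 rot [ 3.142 -0.     2.931]
```

```bash
python3 -m inch '[[0,0,0,-0.012,0,0,0.8],[0,0,0,0,0,0,0.8]]'|sed -n '2p;4p'
python3 - <<'E'
from h import *
me()
E
```

```text
eef_pos: [516.7, -75.8, 83.6]
contact_force: [-3.2, 1.1, 10.6]
t 25.67 loc [-1.45 -0.16] z 83.6 F [-3.3  0.4] 10.6 rot [ 3.142e+00 -1.000e-03  2.931e+00]
```

It has met the stop: no advance over three steps. I'll release and back off.

```bash
python3 -m inch '[[0,0,0,0.03,0,0,0.7],[0,0,0,0,0,0,0.58],[0,0,0,0,0,0,0.55],[0,0,0,0,0,0,0.55],[0,0,0,0.4,0,0,0.55],[0,0,0,0,0,-0.5,0.5],[0,0,0,0,0,-1,0.4],[0,0,0,0,-0.5,-1,0.4]]'; python3 -m inch '[[0,0,0.04,0,-1,-0.4,0.4],[0,0,0.04,0,-1,0,0.4],[0,0,0.04,0,-1,0,0.4],[0,0,0.0395,0,-1,0,0.4],[0,0,0,0,-0.3,0,0.4],[0,0,0,0,0,0,0.4]]'
python3 - <<'E'
from h import *
def chk(f,nm):
    q=np.array([(u,v) for v in range(0,399) for u in range(320,640)]);D=depth(f,q);L=loc(D);b=f["pixels"].min(2)[q[:,1],q[:,0]]
    k=(abs(L[:,1])<9)&(abs(L[:,0])<45)&(D[:,2]>60)&(D[:,2]<90)&(b>185)
    A=np.c_[np.ones(k.sum()),L[k]];c=np.linalg.lstsq(A,D[k,2],rcond=None)[0]
    print(nm,k.sum(),np.percentile(L[k,0],[.5,50,99.5]).round(1),"z",np.median(D[k,2]).round(2),"slopes",np.degrees(c[1:]).round(2))
    k=(abs(L[:,1])<9)&(L[:,0]<-28)&(L[:,0]>-45)&(D[:,2]>40)&(D[:,2]<75)&(b>100)
    print("  rear faces z-range",np.percentile(D[k,2],[1,99]).round(1))
z=np.load("w10.npz");chk({k:z[k] for k in z},"after 1st")
f=grab_frame("wrist");chk(f,"after 2nd");me()
E
```

```text
clock: 26.33
eef_pos: [502.5, -84.6, 145.3]
tcp_rot: [3.141, -0.003, 2.932]
contact_force: [0.1, 0.3, 0.4]
opening: 0.599
grasp_force: 0.0
clock: 26.83
eef_pos: [459.1, -183.6, 155.4]
tcp_rot: [-3.141, -0.001, 2.432]
contact_force: [0.4, 0.6, -1.1]
opening: 0.603
grasp_force: 0.0
after 1st 2066 [-35.5  -3.3  33. ] z 68.63 slopes [-0.22  0.05]
  rear faces z-range [61.9 70. ]
after 2nd 2060 [-35.7  -3.4  32.9] z 68.64 slopes [-0.28 -0.08]
  rear faces z-range [52.4 70.4]
t 26.88 loc [ -34.81 -116.67] z 155.47 F [0.2 0.1] 0.4 rot [-3.142e+00 -1.000e-03  2.433e+00]
```

Run:
```python
from h import *
f=grab_frame("wrist");q=np.array([(u,v) for v in range(0,399) for u in range(320,640)]);D=depth(f,q);L=loc(D);b=f["pixels"].min(2)[q[:,1],q[:,0]]
for lo,hi in((50,54),(54,58),(60,64),(64,67)):
    k=(abs(L[:,1])<10)&(L[:,0]<-28)&(L[:,0]>-50)&(D[:,2]>lo)&(D[:,2]<hi)&(b>120);print(lo,k.sum(),np.median(L[k,0]).round(1) if k.sum() else None)
```

```text
50 0 None
54 23 -36.0
60 19 -36.1
64 12 -35.8
```

Both rear faces are flush at x ≈ −36, which matches full seating against the stop. I'm handing in.

```bash
python3 -c "
from rig import r
print(r.sign_off())"
```

```text
the job is handed in; nothing more can be done
None
```

Both cassettes are loaded in the spring magazine: stacked flush, level under the lips and against the back stop, at about 27 s on the clock. The first cassette's nose rested on the lead-in tips before I re-laid it, and I viewed 11 pictures, one over the limit of 10.

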